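# Shim the rocking model vibrator

## Robot

A 6-joint arm with a two-finger parallel gripper is mounted at the origin on a cart in front of the work surface, level with it; the furniture and walls round the work are solid. World frame = base frame: x ahead of the robot, y to its left, z up, the work surface at z = 0. Lengths are in m, angles in degrees, forces in N, time in s.
With the tool pointing down it reaches from about 0.325 to 0.75 m from the base axis. Payload 7.6 kg.
Tool frame: the origin (TCP) lies between the finger pads; the fingertips stand 17 mm ahead of it and the grasp point (between the pads) lies 2 mm behind it; z points along the fingers, y is the line along which they close (so a half turn about z gives the same grasp; the last joint's range is limited). The gripper opens to 85 mm and grips with 20 to 120 N. Pads are 22 mm wide; open, the fingers measure 114 mm over their backs; the gripper's body (76 mm by 85 mm) begins 54 mm behind the grasp point. The pads swing forward as they close: fully open they stand 13 mm farther back than shut.
Start: joints at [-72.496, 2.991, 80.254, -0, 96.75, -4.028], TCP at [0.193, -0.488, 0.248] pointing down, gripper open.
Joint ranges: [-166.34, 166.34], [-52.06, 124.39], [6.96, 135.62], [-60.46, 240.46], [14.63, 156.25], [-167.68, 167.68]. Speed limits (degrees/s): [147.25, 147.25, 172.46, 180, 180, 180].

## Interface

Orientations are given as [roll, pitch, yaw] about the fixed x, y, z axes, in that order (R = Rz(yaw) Ry(pitch) Rx(roll)).
In Python, from bench import r gives the robot as it stands.
- The arm moves only by the tool carry_out, never from a script. Its argument "deltas" is a list of rows, each an object of numbers: "x", "y", "z": the shift along the tool's x, y, z in mm; "ax", "ay", "az": the turn, a rotation vector about the tool's x, y, z in degrees. In form: [{"x": .., "y": .., "z": .., "ax": .., "ay": .., "az": ..}, ...]. A call has exactly 5 rows; each row is the pose to reach, as a shift and turn from the pose commanded when the call began, along the tool's axes at that moment; what a row does not reach only later rows make up. A row lasts 1/12 s, in which the tool goes at most 41.7 mm and 7.16 degrees, less where a joint would pass 70% of its speed; a pose out of reach is approached as far as the arm can. A call with a gripper value outside its range is refused whole. "claw" is the opening in per cent of the stroke, from 0 (shut) to 100 (fully open), set as the call begins (left out, the last holds). The fingers move at their own pace and stop on an object; "squeeze" is the grip in N (left out, the last holds). Time passes only in rows, so rows that repeat a pose let the fingers close, or fill a call up. It gives the time, the measured TCP pose, the force, the opening and the grip force at its end, in the units of the state.
- r.state(): the state, without advancing time (a new reading comes with each control period).
- r.camera(name): name is "scene" or "top" or "wrist"; returns the picture (480x640x3 uint8, blue, green, red); there is no depth.
- r.camera_params(name): a dict with "fovy" (degrees; the focal length in pixels is half the picture's height over the tangent of half this angle, whatever the lens; pixels are square), "cx", "cy" (the principal point, pixels), "distortion" ([k1, k2, p1, p2, k3] as OpenCV has them; the pictures are not rectified), "R" (3x3) and "t" (3): a world point X has camera coordinates R X + t. Camera axes: x right, y down, z forward; pixel columns grow to the right and rows downward; lengths in m; the calibration is good to about 2 mm. A picture is of the moment at which its call begins: read the wrist's pose just before it. camera_params takes no time and is no camera call; for the wrist camera it gives the pose at the moment of the call.
- r.finish_job(): hands the job in; it is judged then, once.
The state is a dict: "t": time; "qpos": joint angles; "joint_vel": joint speeds; "effort": joint torques, N m; "position": TCP position; "tool_rot": TCP orientation; "contact_force": force on the tool from outside, world axes, zero at the start; "moment": the same for the moment, N m; "width": finger opening in m; "grip_force": force on a finger pad.
Only numpy, scipy, OpenCV 4.12 (cv2) and the standard library are available. Lean on these libraries where they do the work, as an engineer would, in place of code of your own. Each camera call takes 0.05 s, during which the arm holds its last target. There are 200 camera calls.

## Task

The white model vibrator rocks on the bench because its front left foot is worn short. Press the top down at that corner with a fingertip to feel it dip, let it come back up, then push the orange wedge, thin end first, under the worn foot from the front until the vibrator stands firm and level: far enough that the corner no longer dips, not so far that the wedge lifts another foot off the bench. Finish still pressing firmly down on that corner, about 10 N, with the corner no longer dipping; keep pressing when the program ends. Push the wedge only with the fingers: never pinch or lift it, do not shove the vibrator along the bench, and leave the plaster cast on top and everything else where it is.

Things in the scene. Friction and masses are not known exactly. Their poses are not given: they have to be found in the camera images.
- vibrator: White box with an aluminium platform and inlaid black ribbed mat on top, 140 mm deep (x) x 180 wide (y) x 70 high, about 1.8 kg, loose. Origin: middle of its footprint at bench level; x to its rear, y to its left, z up. Front (-x): dial and red switch, fixed. Platform 136 x 176 mm; underside of the housing 16 mm above the bench. Four grey dome feet, radius 10 mm, at x +-52, y +-72 mm.
- corner (a point): Where to press: bare metal on top of the platform, 70 mm above the bench, straight above the worn front left foot (-52, +72). 2 to 4 N here rocks the unit about the line through its front right and rear left feet until the worn foot meets the bench; let go, it rocks back level. A wedge driven too far tilts it the other way.
- foot (a point): Point of the vibrator at bench level straight under the centre of the worn front left foot, 18 mm behind the front face and 18 mm inside the left face. The worn foot's lowest point is 4 to 7 mm above it (differs each time); the other three feet stand on the bench and hold the unit level.
- right_foot (a point): Lowest point of the vibrator's sound front right foot (on the bench at the start). If the wedge is driven too far, this foot or the rear left one comes off the bench.
- rear_foot (a point): Lowest point of the vibrator's sound rear left foot.
- wedge: Loose orange levelling wedge 110 mm long (x) x 46 wide (y), 60 g, flat on the bench before the worn foot, a little askew; slides easily. Origin: centre of its underside; x points to the thin end (2 mm thick, at x = +55 mm), which faces the vibrator. Thick end (x = -55): upright flat face 13 mm high, to push on. Top: straight ramp, height 7.5 mm - 0.1 x.
- cast: Beige plaster tooth model, 55 x 68 x 28 mm, standing loose on the platform near its middle or towards the rear right; origin at the centre of its underside. Leave it alone.
- crown_box: Small closed white carton with a red and blue corner, 55 x 75 x 30 mm, at the left near edge of the bench; origin under its centre. Bystander.
- marker_pen: Red and white marker pen, 135 mm long, lying on the bench at the right near side; origin under its centre. Bystander.
- dappen: Small glass dish, 40 mm across and 27 mm high, on the bench to the left of the vibrator; origin under its centre. Bystander.
Things that resemble listed ones, but are neither listed nor needed, are in the scene too. There is more than one size of the wedge; the one meant has the size given above.

How it is judged:
By the outcome, as a careful person would: the job done as asked, in the order asked, and still so for the second after the job is handed in, while the arm keeps its last pose, push and grip.
It also fails if it takes over 64 s, if anything falls off the work surface, if the arm or the gripper's body presses on something with over 40 N, if the wrist force passes 120 N, or if a joint passes its speed limit or range.

## Working session

There is one attempt and no reset: what is moved stays moved. The work goes in short steps, Python scripts to look and compute and a tool call to move; the robot and the scene stay as the last step left them, time stands still between calls to the robot, and variables do not carry over. Pictures are saved under pics/ and viewed, at most 10 in all, crops included, and the job is handed in when it is done.

Besides the shell and the picture viewer there is one more tool, called after "Emit:" by a JSON object that holds its "name" and its "arguments", one argument or row to a line. carry_out: Moves the arm, as the interface text tells. Its arguments: {"type":"object","properties":{"deltas":{"type":"array"},"claw":{"type":"number"},"squeeze":{"type":"number"}},"required":["deltas"]}

```bash
mkdir -p pics; cat > h.py <<'E'
import cv2,numpy as np
from bench import r
def cam(p):
    f=240/np.tan(np.radians(p["fovy"])/2)
    return np.array([[f,0,p["cx"]],[0,f,p["cy"]],[0,0,1]]),np.array(p["distortion"],float),np.array(p["R"]),np.array(p["t"])
def unproj(p,px,z):
    K,D,R,t=cam(p)
    u=cv2.undistortPoints(np.array(px,float).reshape(-1,1,2),K,D).reshape(-1,2)
    d=np.c_[u,np.ones(len(u))]@R; c=-R.T@t
    z=np.broadcast_to(z,len(u))
    return c+d*((z-c[2])/d[:,2])[:,None]
def proj(p,X):
    K,D,R,t=cam(p)
    return cv2.projectPoints(np.array(X,float).reshape(-1,1,3),cv2.Rodrigues(R)[0],t,K,D)[0].reshape(-1,2)
E
python3 - <<'E'
from h import *
for n in("scene","top"):
    cv2.imwrite(f"pics/{n}0.png",r.camera(n)); p=r.camera_params(n);print(n,p["fovy"],-np.array(p["R"]).T@p["t"])
print(r.state())
E
```

```text
scene 44.558501063670064 [-0.12418739  0.61575434  0.89183616]
top 56.971431600261056 [0.53434296 0.0782772  0.99142596]
{'t': 0.1, 'qpos': array([-7.24952794e+01,  3.02576387e+00,  8.03045472e+01,  8.12530342e-04,
        9.67516659e+01, -4.02799847e+00]), 'joint_vel': array([-0.03102908, -0.04430904, -0.16555485, -0.03529436, -0.027719  ,
       -0.01656742]), 'effort': array([ 8.49696116e-04, -3.82582140e+01, -3.60984457e+01, -1.28624642e-04,
        4.78764268e-03,  3.17003298e-06]), 'position': array([ 0.19264409, -0.48812195,  0.24756036]), 'tool_rot': array([-1.79918282e+02, -6.56342772e-03,  2.15328093e+01]), 'contact_force': array([-0.8145104 ,  0.68125948, -0.38442524]), 'moment': array([-0.05808925, -0.01657314, -0.00854127]), 'grip_force': 0.0, 'width': 0.08556737591104323}
```

View pics/top0.png

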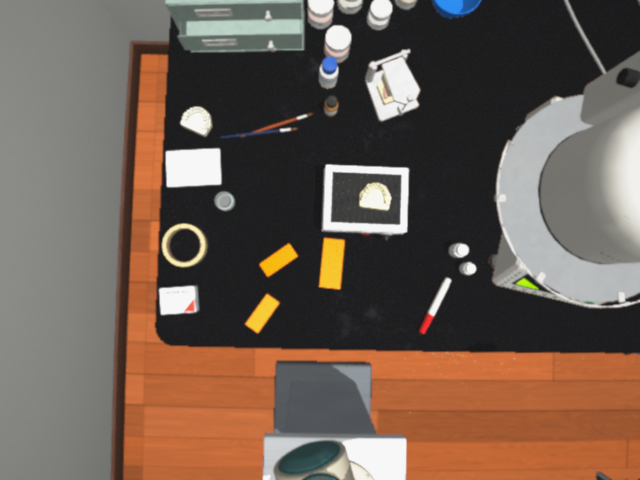

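View pics/scene0.png

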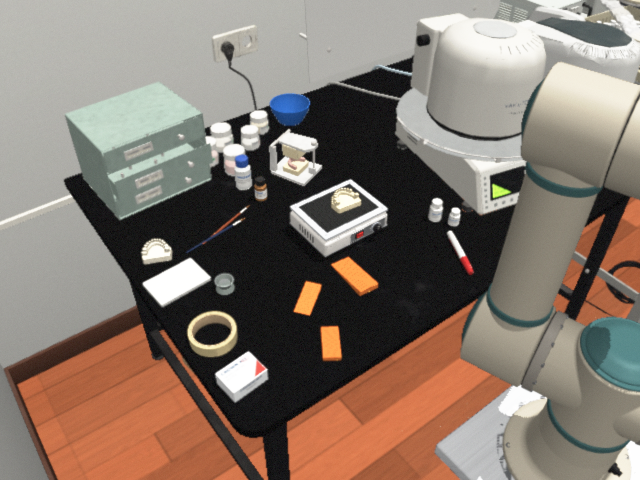

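In the top view, three orange pieces could be the wedge: (332,264), (279,260) and (262,313). The largest, at (332,264), lies before the vibrator's front left corner (vibrator at (365,200), cast at (376,196)). I'll check it in a close crop.

```bash
python3 - <<'E'
from h import *
im=cv2.imread("pics/top0.png")[155:300,310:420]
cv2.imwrite("pics/crop1.png",cv2.resize(im,None,fx=4,fy=4,interpolation=cv2.INTER_CUBIC))
im=cv2.imread("pics/scene0.png")[175:300,270:400]
cv2.imwrite("pics/crop2.png",cv2.resize(im,None,fx=4.5,fy=4.5,interpolation=cv2.INTER_CUBIC))
E
```

```text
(no output)
```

View pics/crop1.png

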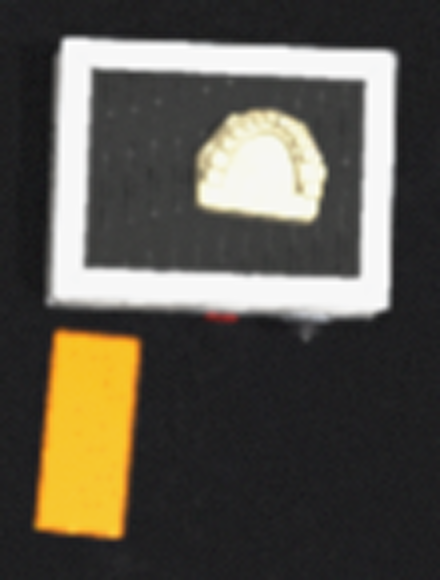

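View pics/crop2.png

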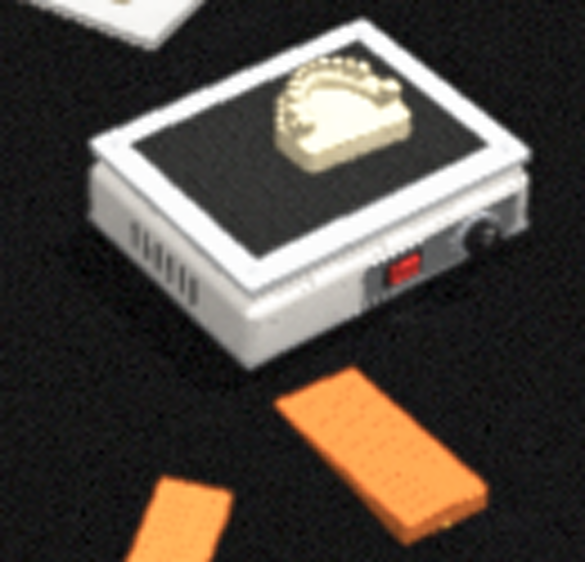

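```bash
python3 - <<'E'
from h import *
p=r.camera_params("top")
def f(c): return np.array(c)/4+[310,155]-0.375
V=unproj(p,f([(62,38),(396,50),(388,310),(50,303)]),.07)
W=unproj(p,f([(55,331),(140,338),(122,538),(36,530)]),[.002,.002,.013,.013])
for n,A in(("V",V),("W",W)):
    print(n,A.round(4).tolist(),A.mean(0)[:2].round(4),[np.linalg.norm(A[i]-A[i-1]).round(4) for i in range(4)])
    a=(A[0]-A[3])+(A[1]-A[2]);b=A[0]-A[1]+A[3]-A[2]
    print(np.degrees(np.arctan2(a[1],a[0])),np.degrees(np.arctan2(-b[0],b[1])))
    # scene check
print(proj(r.camera_params("scene"),np.r_[V,W]).round(1).tolist())
E
```

```text
V [[0.745, 0.0414, 0.07], [0.7445, -0.1362, 0.07], [0.6059, -0.1337, 0.07], [0.6048, 0.0444, 0.07]] [ 0.6751 -0.046 ] [np.float64(0.1402), np.float64(0.1776), np.float64(0.1386), np.float64(0.1781)]
-1.1140861983153278 0.10021424470043916
W [[0.5943, 0.0387, 0.002], [0.5917, -0.0092, 0.002], [0.4802, -0.0007, 0.013], [0.4835, 0.047, 0.013]] [0.5374 0.019 ] [np.float64(0.1117), np.float64(0.0479), np.float64(0.1124), np.float64(0.0477)]
-4.3077580868209795 -3.5912405058001555
[[289.6, 206.3], [350.8, 179.2], [388.7, 208.7], [326.2, 240.0], [330.7, 264.8], [348.5, 256.6], [379.0, 283.8], [360.5, 292.8]]
```

Vibrator centre is about (0.675, -0.046) with yaw about -0.6°, so the press point is about (0.624, 0.027). The wedge is at (0.537, 0.019) with yaw about -4° and measures 110 x 47 mm, so it's the right one; its scene-view reprojection agrees too. I'll set out with the fingers shut.

Emit:
{"name": "carry_out", "arguments": {
  "deltas": [
    {"x": 30, "y": -26, "z": 0, "az": 7},
    {"x": 60, "y": -52, "z": 0, "az": 14},
    {"x": 90, "y": -78, "z": 0, "az": 21.53},
    {"x": 120, "y": -104, "z": 0, "az": 21.53},
    {"x": 150, "y": -130, "z": 0, "az": 21.53}
  ],
  "claw": 0,
  "squeeze": 40
}}

```text
schema error: expected keys x, y, z, ax, ay, az
```

Emit:
{"name": "carry_out", "arguments": {
  "deltas": [
    {"x": 30, "y": -26, "z": 0, "ax": 0, "ay": 0, "az": 7},
    {"x": 60, "y": -52, "z": 0, "ax": 0, "ay": 0, "az": 14},
    {"x": 90, "y": -78, "z": 0, "ax": 0, "ay": 0, "az": 21.53},
    {"x": 120, "y": -104, "z": 0, "ax": 0, "ay": 0, "az": 21.53},
    {"x": 150, "y": -130, "z": 0, "ax": 0, "ay": 0, "az": 21.53}
  ],
  "claw": 0,
  "squeeze": 40
}}

```text
t: 0.52
position: [0.2848, -0.3105, 0.2478]
tool_rot: [-180.0, 0.0, -0.1]
contact_force: [0.6, 0.1, 0.4]
width: 0.0256
grip_force: 0.0
```

Emit:
{"name": "carry_out", "arguments": {
  "deltas": [
    {"x": 28, "y": -28, "z": 0, "ax": 0, "ay": 0, "az": 0},
    {"x": 56, "y": -56, "z": 0, "ax": 0, "ay": 0, "az": 0},
    {"x": 84, "y": -84, "z": 0, "ax": 0, "ay": 0, "az": 0},
    {"x": 112, "y": -112, "z": 0, "ax": 0, "ay": 0, "az": 0},
    {"x": 140, "y": -140, "z": 0, "ax": 0, "ay": 0, "az": 0}
  ]
}}

```text
t: 0.93
position: [0.4254, -0.1706, 0.2481]
tool_rot: [180.0, 0.0, 0.0]
contact_force: [0.6, -1.3, 0.9]
width: -0.0001
grip_force: 0.0
```

Emit:
{"name": "carry_out", "arguments": {
  "deltas": [
    {"x": 28, "y": -28, "z": 0, "ax": 0, "ay": 0, "az": 0},
    {"x": 56, "y": -56, "z": 0, "ax": 0, "ay": 0, "az": 0},
    {"x": 84, "y": -84, "z": 0, "ax": 0, "ay": 0, "az": 0},
    {"x": 112, "y": -112, "z": 0, "ax": 0, "ay": 0, "az": 0},
    {"x": 140, "y": -140, "z": 0, "ax": 0, "ay": 0, "az": 0}
  ]
}}

```text
t: 1.35
position: [0.5655, -0.0306, 0.2477]
tool_rot: [180.0, 0.0, 0.0]
contact_force: [0.8, -0.3, 0.2]
width: 0.0001
grip_force: 0.0
```

Emit:
{"name": "carry_out", "arguments": {
  "deltas": [
    {"x": 28, "y": -30, "z": 35, "ax": 0, "ay": 0, "az": 0},
    {"x": 56, "y": -59, "z": 70, "ax": 0, "ay": 0, "az": 0},
    {"x": 56, "y": -59, "z": 100, "ax": 0, "ay": 0, "az": 0},
    {"x": 56, "y": -59, "z": 120, "ax": 0, "ay": 0, "az": 0},
    {"x": 56, "y": -59, "z": 120, "ax": 0, "ay": 0, "az": 0}
  ]
}}

```text
t: 1.77
position: [0.6173, 0.0278, 0.1197]
tool_rot: [-180.0, 0.8, 0.1]
contact_force: [-1.2, -0.9, -0.9]
width: -0.0001
grip_force: 0.0
```

```bash
python3 - <<'E'
from h import *
s=r.state();print(s["t"],s["position"],s["tool_rot"],s["contact_force"],s["width"])
p=r.camera_params("wrist");im=r.camera("wrist")
cv2.imwrite("pics/w1.png",im);print(proj(p,[(.624,.0265,.07),(.6075,.0425,.07)]),-np.array(p["R"]).T@p["t"])
np.save("p.npy",p,allow_pickle=True)
E
```

```text
1.7667 [0.6172816  0.02782385 0.11968165] [-1.79987434e+02  7.91024670e-01  1.01008154e-01] [-1.22338084 -0.91162564 -0.91644624] -7.74937474284373e-05
[[324.20979908 258.85629963]
 [293.60850056 288.25480927]] [0.69018263 0.02763176 0.24482087]
```

View pics/w1.png

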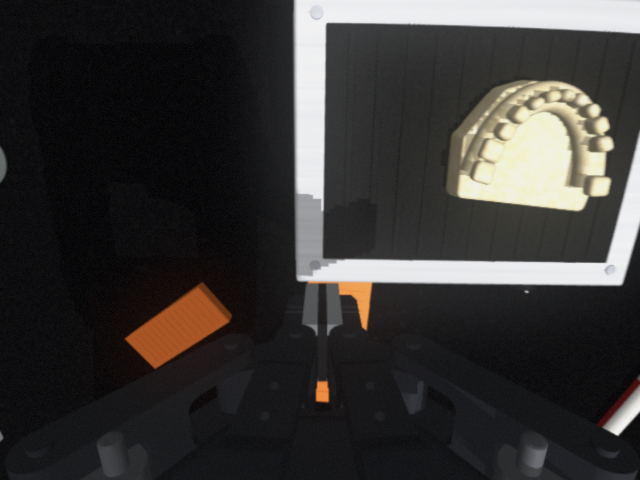

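The wrist view shows the platform's front left corner at (297,282) and the mat corner at (323,262), within about 2 mm of my estimate. The slim shut fingertips are right by it. I'll go down now.

Emit:
{"name": "carry_out", "arguments": {
  "deltas": [
    {"x": 0, "y": 0, "z": 15, "ax": 0, "ay": 0, "az": 0},
    {"x": 0, "y": 0, "z": 28, "ax": 0, "ay": 0, "az": 0},
    {"x": 0, "y": 0, "z": 34, "ax": 0, "ay": 0, "az": 0},
    {"x": 0, "y": 0, "z": 35, "ax": 0, "ay": 0, "az": 0},
    {"x": 0, "y": 0, "z": 35, "ax": 0, "ay": 0, "az": 0}
  ]
}}

```text
t: 2.23
position: [0.6206, 0.0262, 0.0939]
tool_rot: [180.0, -0.0, -0.0]
contact_force: [0.3, 0.0, -0.3]
width: -0.0003
grip_force: 0.0
```

Emit:
{"name": "carry_out", "arguments": {
  "deltas": [
    {"x": 0, "y": 0, "z": 0, "ax": 0, "ay": 0, "az": 0},
    {"x": 0, "y": 0, "z": 0, "ax": 0, "ay": 0, "az": 0},
    {"x": 0, "y": 0, "z": 0, "ax": 0, "ay": 0, "az": 0},
    {"x": 0, "y": 0, "z": 0, "ax": 0, "ay": 0, "az": 0},
    {"x": 0, "y": 0, "z": 0, "ax": 0, "ay": 0, "az": 0}
  ]
}}

```text
t: 2.65
position: [0.6206, 0.0266, 0.0936]
tool_rot: [180.0, -0.0, 0.0]
contact_force: [-0.3, 0.9, 0.1]
width: -0.0004
grip_force: 0.0
```

```bash
python3 - <<'E'
from h import *
s=r.state();print(s["t"],s["position"],s["tool_rot"],s["contact_force"])
p=r.camera_params("wrist");im=r.camera("wrist")
print(proj(p,[(.6075,.0425,.07),(.624,.0265,.07)]))
cv2.imwrite("pics/w2.png",cv2.resize(im[200:320,240:400],None,fx=4,fy=4))
E
```

```text
2.65 [0.62063253 0.02663504 0.09359621] [ 1.79994162e+02 -2.67421728e-02  5.80769562e-03] [-0.33589373  0.90249422  0.14819058]
[[287.0163962  320.24752099]
 [321.81531462 287.30984664]]
```

View pics/w2.png

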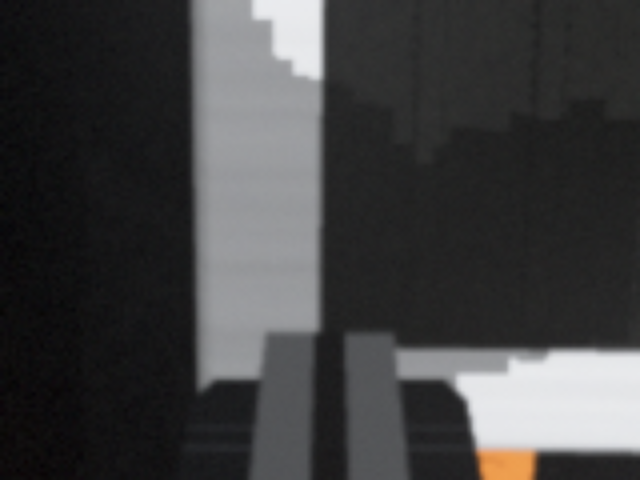

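The crop shows the fingertip (centre about (322,285) in the full picture) over the platform's front left border at the mat corner. I'll shift 3 mm outwards and press gently in steps.

Emit:
{"name": "carry_out", "arguments": {
  "deltas": [
    {"x": 0, "y": -3, "z": 1, "ax": 0, "ay": 0, "az": 0},
    {"x": 0, "y": -3, "z": 2, "ax": 0, "ay": 0, "az": 0},
    {"x": 0, "y": -3, "z": 3, "ax": 0, "ay": 0, "az": 0},
    {"x": 0, "y": -3, "z": 4, "ax": 0, "ay": 0, "az": 0},
    {"x": 0, "y": -3, "z": 5, "ax": 0, "ay": 0, "az": 0}
  ]
}}

```text
t: 3.12
position: [0.6205, 0.0296, 0.0881]
tool_rot: [180.0, 0.0, 0.0]
contact_force: [0.1, 0.6, 0.1]
width: 0.0002
grip_force: 0.0
```

Emit:
{"name": "carry_out", "arguments": {
  "deltas": [
    {"x": 0, "y": 0, "z": 0.4, "ax": 0, "ay": 0, "az": 0},
    {"x": 0, "y": 0, "z": 0.8, "ax": 0, "ay": 0, "az": 0},
    {"x": 0, "y": 0, "z": 1.2, "ax": 0, "ay": 0, "az": 0},
    {"x": 0, "y": 0, "z": 1.6, "ax": 0, "ay": 0, "az": 0},
    {"x": 0, "y": 0, "z": 2, "ax": 0, "ay": 0, "az": 0}
  ]
}}

```text
t: 3.53
position: [0.6205, 0.0296, 0.0863]
tool_rot: [180.0, -0.0, -0.0]
contact_force: [0.9, 0.0, 0.1]
width: -0.0001
grip_force: 0.0
```

Emit:
{"name": "carry_out", "arguments": {
  "deltas": [
    {"x": 0, "y": 0, "z": 0.3, "ax": 0, "ay": 0, "az": 0},
    {"x": 0, "y": 0, "z": 0.6, "ax": 0, "ay": 0, "az": 0},
    {"x": 0, "y": 0, "z": 0.9, "ax": 0, "ay": 0, "az": 0},
    {"x": 0, "y": 0, "z": 1.2, "ax": 0, "ay": 0, "az": 0},
    {"x": 0, "y": 0, "z": 1.5, "ax": 0, "ay": 0, "az": 0}
  ]
}}

```text
t: 3.95
position: [0.6205, 0.0296, 0.0848]
tool_rot: [180.0, -0.0, 0.0]
contact_force: [0.1, -0.1, 0.2]
width: 0.0003
grip_force: 0.0
```

Emit:
{"name": "carry_out", "arguments": {
  "deltas": [
    {"x": 0, "y": 0, "z": 0.3, "ax": 0, "ay": 0, "az": 0},
    {"x": 0, "y": 0, "z": 0.6, "ax": 0, "ay": 0, "az": 0},
    {"x": 0, "y": 0, "z": 0.9, "ax": 0, "ay": 0, "az": 0},
    {"x": 0, "y": 0, "z": 1.2, "ax": 0, "ay": 0, "az": 0},
    {"x": 0, "y": 0, "z": 1.5, "ax": 0, "ay": 0, "az": 0}
  ]
}}

```text
t: 4.37
position: [0.6205, 0.0296, 0.0833]
tool_rot: [180.0, -0.0, -0.0]
contact_force: [0.4, -0.1, -0.0]
width: 0.0001
grip_force: 0.0
```

Emit:
{"name": "carry_out", "arguments": {
  "deltas": [
    {"x": 0, "y": 0, "z": 0.3, "ax": 0, "ay": 0, "az": 0},
    {"x": 0, "y": 0, "z": 0.6, "ax": 0, "ay": 0, "az": 0},
    {"x": 0, "y": 0, "z": 0.9, "ax": 0, "ay": 0, "az": 0},
    {"x": 0, "y": 0, "z": 1.2, "ax": 0, "ay": 0, "az": 0},
    {"x": 0, "y": 0, "z": 1.5, "ax": 0, "ay": 0, "az": 0}
  ]
}}

```text
t: 4.78
position: [0.6205, 0.0296, 0.0817]
tool_rot: [180.0, -0.0, 0.0]
contact_force: [0.5, 1.1, 0.1]
width: -0.0003
grip_force: 0.0
```

```bash
python3 - <<'E'
from h import *
s=r.state();print(s["t"],s["position"],s["contact_force"])
a=r.camera("wrist")[200:320,240:400];b=r.camera("scene")[190:310,280:400]
cv2.imwrite("pics/c3.png",np.hstack([cv2.resize(a,None,fx=3,fy=3),cv2.resize(b,None,fx=2.6,fy=3)]))
E
```

```text
4.7833 [0.62052156 0.02961274 0.08174916] [0.46867107 1.0628932  0.08618887]
```

View pics/c3.png

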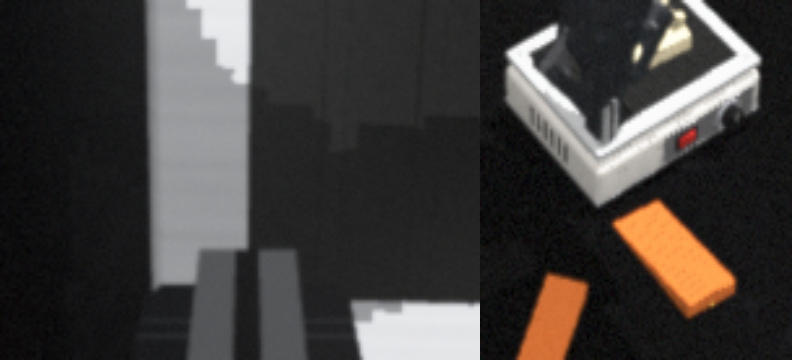

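The pictures show the fingertip over the front left border (scene crop (605,140)), still without contact force. I'll keep stepping down.

Emit:
{"name": "carry_out", "arguments": {
  "deltas": [
    {"x": 0, "y": 0, "z": 0.3, "ax": 0, "ay": 0, "az": 0},
    {"x": 0, "y": 0, "z": 0.6, "ax": 0, "ay": 0, "az": 0},
    {"x": 0, "y": 0, "z": 0.9, "ax": 0, "ay": 0, "az": 0},
    {"x": 0, "y": 0, "z": 1.2, "ax": 0, "ay": 0, "az": 0},
    {"x": 0, "y": 0, "z": 1.5, "ax": 0, "ay": 0, "az": 0}
  ]
}}

```text
t: 5.3
position: [0.6206, 0.0296, 0.0805]
tool_rot: [180.0, -0.0, 0.0]
contact_force: [-0.9, 0.0, 2.4]
width: 0.0001
grip_force: 1.4
```

Emit:
{"name": "carry_out", "arguments": {
  "deltas": [
    {"x": 0, "y": 0, "z": 0.3, "ax": 0, "ay": 0, "az": 0},
    {"x": 0, "y": 0, "z": 0.6, "ax": 0, "ay": 0, "az": 0},
    {"x": 0, "y": 0, "z": 0.9, "ax": 0, "ay": 0, "az": 0},
    {"x": 0, "y": 0, "z": 1.2, "ax": 0, "ay": 0, "az": 0},
    {"x": 0, "y": 0, "z": 1.5, "ax": 0, "ay": 0, "az": 0}
  ]
}}

```text
t: 5.72
position: [0.6207, 0.0297, 0.0802]
tool_rot: [180.0, -0.0, 0.0]
contact_force: [-6.8, -0.7, 9.2]
width: 0.0
grip_force: 5.2
```

```bash
cat > m.py <<'E'
from h import *
def shifts(im):
    a=cv2.cvtColor(cv2.imread("pics/scene0.png"),6).astype(np.float32);b=cv2.cvtColor(im,6).astype(np.float32)
    out={}
    for n,(x,y,w,h) in dict(vents=(288,215,30,32),lowfront=(318,246,22,14),switch=(350,226,18,14),dial=(370,215,18,16),rear=(340,177,14,8),wedge=(328,255,52,42),dish=(212,272,26,22)).items():
        t=a[y:y+h,x:x+w]; R=cv2.matchTemplate(cv2.resize(b[y-8:y+h+8,x-8:x+w+8],None,fx=4,fy=4,interpolation=2),cv2.resize(t,None,fx=4,fy=4,interpolation=2),cv2.TM_CCOEFF_NORMED)
        _,m,_,l=cv2.minMaxLoc(R); out[n]=((l[0]/4-8),(l[1]/4-8),round(m,2))
    return out
E
python3 - <<'E'
from m import *
s=r.state();print(s["t"],s["position"],s["contact_force"],s["moment"])
im=r.camera("scene");cv2.imwrite("pics/s_now.png",im)
print(shifts(im))
b=cv2.imread("pics/c3.png")
E
```

```text
5.7167 [0.62065116 0.02970571 0.08018879] [-6.75713642 -0.7029411   9.21839402] [ 0.08338572  0.97257804 -0.01071489]
{'vents': (0.0, 2.0, 0.97), 'lowfront': (0.0, 1.75, 0.98), 'switch': (0.0, 1.5, 0.98), 'dial': (0.0, 1.25, 0.99), 'rear': (1.25, -1.0, 0.72), 'wedge': (0.0, 0.0, 1.0), 'dish': (0.0, 0.0, 1.0)}
```

The housing has dipped: the vents and low front corner moved 2 px down, about 5 mm. I'll let it come back up, tracking z against image shift.

Emit:
{"name": "carry_out", "arguments": {
  "deltas": [
    {"x": 0, "y": 0, "z": -0.5, "ax": 0, "ay": 0, "az": 0},
    {"x": 0, "y": 0, "z": -1, "ax": 0, "ay": 0, "az": 0},
    {"x": 0, "y": 0, "z": -1.5, "ax": 0, "ay": 0, "az": 0},
    {"x": 0, "y": 0, "z": -2, "ax": 0, "ay": 0, "az": 0},
    {"x": 0, "y": 0, "z": -2.5, "ax": 0, "ay": 0, "az": 0}
  ]
}}

```text
t: 6.18
position: [0.6205, 0.0296, 0.0809]
tool_rot: [180.0, 0.0, 0.0]
contact_force: [-0.7, -0.3, 0.6]
width: -0.0001
grip_force: 0.0
```

```bash
python3 -c "
from m import *
s=r.state();print(s['position'],s['contact_force']);print(shifts(r.camera('scene')))"
```

```text
[0.62048812 0.02958343 0.08092822] [-0.69528892 -0.26178399  0.55575742]
{'vents': (0.0, 1.75, 0.97), 'lowfront': (0.0, 1.5, 0.98), 'switch': (0.0, 1.5, 0.98), 'dial': (0.0, 1.25, 0.99), 'rear': (1.25, -1.0, 0.71), 'wedge': (0.0, 0.0, 0.99), 'dish': (0.0, 0.0, 1.0)}
```

Emit:
{"name": "carry_out", "arguments": {
  "deltas": [
    {"x": 0, "y": 0, "z": -0.4, "ax": 0, "ay": 0, "az": 0},
    {"x": 0, "y": 0, "z": -0.8, "ax": 0, "ay": 0, "az": 0},
    {"x": 0, "y": 0, "z": -1.2, "ax": 0, "ay": 0, "az": 0},
    {"x": 0, "y": 0, "z": -1.6, "ax": 0, "ay": 0, "az": 0},
    {"x": 0, "y": 0, "z": -2, "ax": 0, "ay": 0, "az": 0}
  ]
}}

```text
t: 6.65
position: [0.6205, 0.0296, 0.0833]
tool_rot: [180.0, -0.0, 0.0]
contact_force: [-0.9, -1.2, 0.6]
width: -0.0
grip_force: 0.0
```

```bash
python3 -c "
from m import *
s=r.state();print(s['position'],s['contact_force']);print(shifts(r.camera('scene')))"
```

```text
[0.62053914 0.02960275 0.08330483] [-0.87797858 -1.16893345  0.57633312]
{'vents': (0.0, 1.5, 0.98), 'lowfront': (0.0, 1.5, 0.98), 'switch': (0.25, 1.25, 0.98), 'dial': (0.0, 1.0, 0.99), 'rear': (1.25, -1.0, 0.71), 'wedge': (0.0, 0.0, 1.0), 'dish': (0.0, 0.0, 1.0)}
```

Emit:
{"name": "carry_out", "arguments": {
  "deltas": [
    {"x": 0, "y": 0, "z": -0.4, "ax": 0, "ay": 0, "az": 0},
    {"x": 0, "y": 0, "z": -0.8, "ax": 0, "ay": 0, "az": 0},
    {"x": 0, "y": 0, "z": -1.2, "ax": 0, "ay": 0, "az": 0},
    {"x": 0, "y": 0, "z": -1.6, "ax": 0, "ay": 0, "az": 0},
    {"x": 0, "y": 0, "z": -2, "ax": 0, "ay": 0, "az": 0}
  ]
}}

```text
t: 7.12
position: [0.6205, 0.0296, 0.0853]
tool_rot: [180.0, 0.0, 0.0]
contact_force: [1.0, 0.3, -0.6]
width: -0.0001
grip_force: 0.0
```

```bash
python3 -c "
from m import *
s=r.state();print(s['position'],s['contact_force']);print(shifts(r.camera('scene')))"
```

```text
[0.620509   0.02960421 0.08531809] [ 1.02761485  0.30030779 -0.62184784]
{'vents': (-0.25, 1.25, 0.98), 'lowfront': (0.0, 1.5, 0.98), 'switch': (0.25, 1.25, 0.98), 'dial': (0.0, 1.25, 0.99), 'rear': (1.25, -1.0, 0.72), 'wedge': (0.0, 0.0, 1.0), 'dish': (0.0, 0.0, 1.0)}
```

Emit:
{"name": "carry_out", "arguments": {
  "deltas": [
    {"x": 0, "y": 0, "z": -0.4, "ax": 0, "ay": 0, "az": 0},
    {"x": 0, "y": 0, "z": -0.8, "ax": 0, "ay": 0, "az": 0},
    {"x": 0, "y": 0, "z": -1.2, "ax": 0, "ay": 0, "az": 0},
    {"x": 0, "y": 0, "z": -1.6, "ax": 0, "ay": 0, "az": 0},
    {"x": 0, "y": 0, "z": -2, "ax": 0, "ay": 0, "az": 0}
  ]
}}

```text
t: 7.58
position: [0.6205, 0.0296, 0.0873]
tool_rot: [180.0, -0.0, 0.0]
contact_force: [-0.2, 0.4, -0.5]
width: -0.0002
grip_force: 0.0
```

```bash
python3 -c "
from m import *
s=r.state();print(s['position'],s['contact_force']);print(shifts(r.camera('scene')))"
```

```text
[0.62053443 0.0295963  0.08732928] [-0.20204503  0.36939048 -0.5274698 ]
{'vents': (0.0, 1.5, 0.98), 'lowfront': (0.0, 1.5, 0.98), 'switch': (0.25, 1.25, 0.98), 'dial': (0.0, 1.25, 0.99), 'rear': (1.25, -1.0, 0.72), 'wedge': (0.0, 0.0, 1.0), 'dish': (0.0, 0.0, 1.0)}
```

```bash
python3 - <<'E'
from m import *
c=cv2.imread("pics/c3.png")[:,480:]; c=cv2.resize(c,(120,120),interpolation=cv2.INTER_AREA)
s=cv2.imread("pics/scene0.png"); s[190:310,280:400]=c
print("c3",{k:v for k,v in shifts(s).items() if k in("vents","lowfront","switch","dial","wedge")})
a=r.camera("top");cv2.imwrite("pics/top1.png",a)
g=lambda i:cv2.cvtColor(i,6).astype(np.float32)
o=cv2.imread("pics/top0.png")
d=np.hstack([cv2.resize(i[155:300,310:420],None,fx=3.6,fy=4) for i in(o,a)])
cv2.imwrite("pics/cmp.png",d)
E
```

```text
c3 {'vents': (0.0, 1.75, 0.98), 'lowfront': (0.0, 1.5, 0.98), 'switch': (0.25, 1.25, 0.98), 'dial': (0.0, 1.25, 0.99), 'wedge': (0.0, 0.0, 0.99)}
```

View pics/cmp.png

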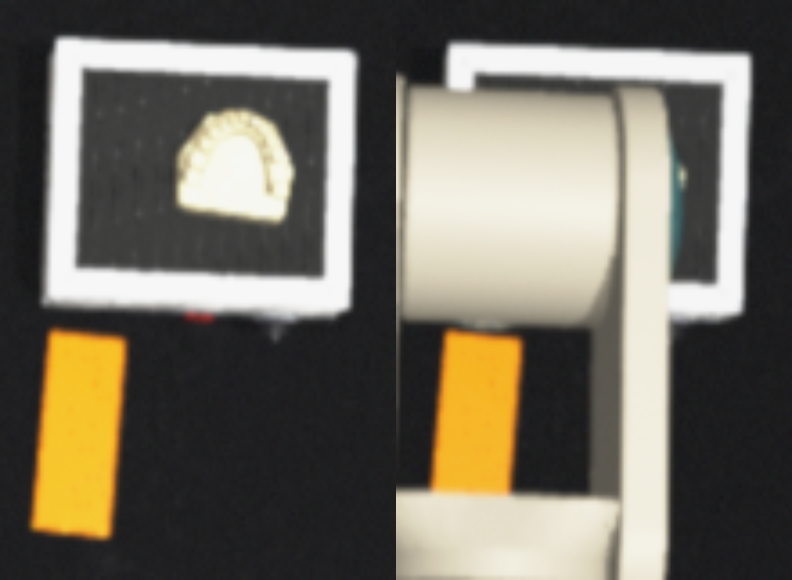

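```bash
python3 - <<'E'
from h import *
s=r.state();P=s["position"];p=r.camera_params("wrist");print(P,-np.array(p["R"]).T@p["t"]-P)
for L in(10.5,17):
  for hx in(0,5,8,11): print(L,hx,proj(p,P+[hx/1e3,.0,-L/1e3]).round(1), proj(p,P+[hx/1e3,.008,-L/1e3]).round(1))
im=r.camera("wrist");cv2.imwrite("pics/w3.png",im)
# platform edge: column profiles, right of fingers; and left edge profile
g=cv2.cvtColor(im,6).astype(int)
print("rows@col370",[ (i,g[i,365:375].mean().round()) for i in range(280,345,3)])
print("cols@row270",[ (i,g[265:275,i].mean().round()) for i in range(270,335,3)])
t=r.camera("top");g=cv2.cvtColor(t,6).astype(int)
print("front edge top rows", {c:int(np.argmax(np.diff(-g[215:245,c:c+3].mean(1))))+215 for c in (390,396,402)},"rear",{c:int(np.argmax(np.diff(g[155:180,c:c+3].mean(1))))+155 for c in (330,360,402)})
o=cv2.cvtColor(cv2.imread("pics/top0.png"),6).astype(int);g=o
print("orig", {c:int(np.argmax(np.diff(-g[215:245,c:c+3].mean(1))))+215 for c in (390,396,402)},"rear",{c:int(np.argmax(np.diff(g[155:180,c:c+3].mean(1))))+155 for c in (330,360,402)})
E
```

```text
[0.62056659 0.02960283 0.08737165] [ 0.07115795 -0.00025094  0.12620647]
10.5 0 [[321.5 307.9]] [[302.2 307.9]]
10.5 5 [[321.5 296.9]] [[302.  296.9]]
10.5 8 [[321.5 290.2]] [[301.9 290.2]]
10.5 11 [[321.5 283.4]] [[301.8 283.4]]
17 0 [[321.5 300.8]] [[303.  300.8]]
17 5 [[321.5 290.2]] [[302.8 290.2]]
17 8 [[321.5 283.7]] [[302.7 283.7]]
17 11 [[321.5 277.2]] [[302.6 277.2]]
rows@col370 [(280, np.float64(37.0)), (283, np.float64(38.0)), (286, np.float64(37.0)), (289, np.float64(38.0)), (292, np.float64(39.0)), (295, np.float64(180.0)), (298, np.float64(230.0)), (301, np.float64(231.0)), (304, np.float64(229.0)), (307, np.float64(230.0)), (310, np.float64(229.0)), (313, np.float64(229.0)), (316, np.float64(227.0)), (319, np.float64(179.0)), (322, np.float64(174.0)), (325, np.float64(173.0)), (328, np.float64(172.0)), (331, np.float64(144.0)), (334, np.float64(126.0)), (337, np.float64(109.0)), (340, np.float64(72.0)), (343, np.float64(34.0))]
cols@row270 [(270, np.float64(21.0)), (273, np.float64(21.0)), (276, np.float64(23.0)), (279, np.float64(24.0)), (282, np.float64(24.0)), (285, np.float64(24.0)), (288, np.float64(25.0)), (291, np.float64(92.0)), (294, np.float64(146.0)), (297, np.float64(153.0)), (300, np.float64(152.0)), (303, np.float64(153.0)), (306, np.float64(152.0)), (309, np.float64(153.0)), (312, np.float64(152.0)), (315, np.float64(153.0)), (318, np.float64(152.0)), (321, np.float64(148.0)), (324, np.float64(35.0)), (327, np.float64(36.0)), (330, np.float64(35.0)), (333, np.float64(35.0))]
front edge top rows {390: 234, 396: 234, 402: 233} rear {330: 165, 360: 166, 402: 167}
orig {390: 234, 396: 233, 402: 232} rear {330: 163, 360: 165, 402: 166}
```

```bash
python3 - <<'E'
from h import *
p=r.camera_params("wrist")
print(unproj(p,[(370,318),(370,294.5),(290.8,270),(323,270)],.07).round(4))
for m in range(1): print(r.state()["contact_force"])
E
```

```text
[[0.612  0.0083 0.07  ]
 [0.6233 0.0087 0.07  ]
 [0.6347 0.0425 0.07  ]
 [0.6347 0.029  0.07  ]]
[ 0.02056956 -0.14370279  0.20144551]
```

The fingertip really stands about 10.5 mm ahead of the TCP (contact came at z = 0.0805), and the first press jammed: as the corner dips, the top also moves outwards. I'll centre on the corner and press along that arc.

Emit:
{"name": "carry_out", "arguments": {
  "deltas": [
    {"x": 2, "y": 1, "z": 1, "ax": 0, "ay": 0, "az": 0},
    {"x": 4, "y": 2, "z": 2, "ax": 0, "ay": 0, "az": 0},
    {"x": 6, "y": 2.5, "z": 4, "ax": 0, "ay": 0, "az": 0},
    {"x": 6, "y": 2.5, "z": 5.5, "ax": 0, "ay": 0, "az": 0},
    {"x": 6, "y": 2.5, "z": 6.5, "ax": 0, "ay": 0, "az": 0}
  ]
}}

```text
t: 8.2
position: [0.6267, 0.027, 0.0808]
tool_rot: [180.0, -0.0, -0.0]
contact_force: [-1.6, -0.4, 5.9]
width: 0.0001
grip_force: 2.9
```

Emit:
{"name": "carry_out", "arguments": {
  "deltas": [
    {"x": -0.2, "y": -0.15, "z": 0.3, "ax": 0, "ay": 0, "az": 0},
    {"x": -0.4, "y": -0.3, "z": 0.6, "ax": 0, "ay": 0, "az": 0},
    {"x": -0.6, "y": -0.45, "z": 0.9, "ax": 0, "ay": 0, "az": 0},
    {"x": -0.8, "y": -0.6, "z": 1.2, "ax": 0, "ay": 0, "az": 0},
    {"x": -1, "y": -0.75, "z": 1.5, "ax": 0, "ay": 0, "az": 0}
  ]
}}

```text
t: 8.62
position: [0.6265, 0.0273, 0.0807]
tool_rot: [179.9, -0.2, -0.0]
contact_force: [2.1, -4.1, 6.3]
width: -0.0
grip_force: 3.4
```

Emit:
{"name": "carry_out", "arguments": {
  "deltas": [
    {"x": -0.2, "y": -0.15, "z": 0.3, "ax": 0, "ay": 0, "az": 0},
    {"x": -0.4, "y": -0.3, "z": 0.6, "ax": 0, "ay": 0, "az": 0},
    {"x": -0.6, "y": -0.45, "z": 0.9, "ax": 0, "ay": 0, "az": 0},
    {"x": -0.8, "y": -0.6, "z": 1.2, "ax": 0, "ay": 0, "az": 0},
    {"x": -1, "y": -0.75, "z": 1.5, "ax": 0, "ay": 0, "az": 0}
  ]
}}

```text
t: 9.03
position: [0.6264, 0.0274, 0.0805]
tool_rot: [179.9, -0.3, -0.0]
contact_force: [2.0, -5.5, 11.7]
width: 0.0002
grip_force: 5.2
```

```bash
python3 -c "
from m import *
s=r.state();print(s['position'],s['contact_force']);print(shifts(r.camera('scene')))"
```

```text
[0.6263549  0.02742076 0.08046849] [ 1.96627109 -5.4706161  11.67465066]
{'vents': (0.0, 1.5, 0.98), 'lowfront': (0.0, 1.75, 0.98), 'switch': (0.0, 1.5, 0.98), 'dial': (0.0, 1.25, 0.99), 'rear': (1.0, -1.0, 0.78), 'wedge': (0.0, 0.0, 0.99), 'dish': (0.0, 0.0, 1.0)}
```

Emit:
{"name": "carry_out", "arguments": {
  "deltas": [
    {"x": 1, "y": 0.5, "z": -6, "ax": 0, "ay": 0, "az": 0},
    {"x": 1, "y": 0, "z": -25, "ax": 0, "ay": 0, "az": 0},
    {"x": 0, "y": 0, "z": -60, "ax": 0, "ay": 0, "az": 0},
    {"x": -15, "y": -20, "z": -80, "ax": 0, "ay": 0, "az": 0},
    {"x": -40, "y": -50, "z": -80, "ax": 0, "ay": 0, "az": 0}
  ]
}}

```text
t: 9.5
position: [0.5868, 0.0776, 0.1629]
tool_rot: [-180.0, -0.5, -0.2]
contact_force: [0.1, 1.2, 0.8]
width: -0.0002
grip_force: 0.0
```

Emit:
{"name": "carry_out", "arguments": {
  "deltas": [
    {"x": -20, "y": -30, "z": 0, "ax": 0, "ay": 0, "az": 0},
    {"x": -40, "y": -60, "z": 0, "ax": 0, "ay": 0, "az": 0},
    {"x": -60, "y": -90, "z": 0, "ax": 0, "ay": 0, "az": 0},
    {"x": -80, "y": -120, "z": 0, "ax": 0, "ay": 0, "az": 0},
    {"x": -100, "y": -150, "z": 0, "ax": 0, "ay": 0, "az": 0}
  ]
}}

```text
t: 9.92
position: [0.4827, 0.2299, 0.1572]
tool_rot: [180.0, 0.1, 0.0]
contact_force: [0.4, 1.2, -0.5]
width: -0.0003
grip_force: 0.0
```

```bash
python3 - <<'E'
from m import *
s=r.state();print(s['t'],s['position'],s['contact_force'])
im=r.camera('scene');t=r.camera('top');cv2.imwrite("pics/scene5.png",im);cv2.imwrite("pics/top5.png",t)
print(shifts(im))
o=cv2.imread("pics/top0.png");os=cv2.imread("pics/scene0.png")
f=lambda i,y,x,h,w,a,b:cv2.resize(i[y:y+h,x:x+w],(a,b),interpolation=2)
A=np.vstack([f(o,155,310,90,110,366,300),f(t,155,310,90,110,366,300)])
B=np.vstack([f(os,175,275,90,125,416,300),f(im,175,275,90,125,416,300)])
cv2.imwrite("pics/cmp2.png",np.hstack([A,B]))
E
```

```text
9.9167 [0.4826565  0.22992723 0.15721157] [ 0.42564985  1.22251063 -0.46468662]
{'vents': (6.75, 8.0, 0.81), 'lowfront': (0.0, 1.5, 0.98), 'switch': (0.0, 1.5, 0.98), 'dial': (0.0, 1.25, 0.98), 'rear': (8.0, -7.25, 0.18), 'wedge': (0.0, 0.0, 0.99), 'dish': (0.0, 0.0, 1.0)}
```

View pics/cmp2.png

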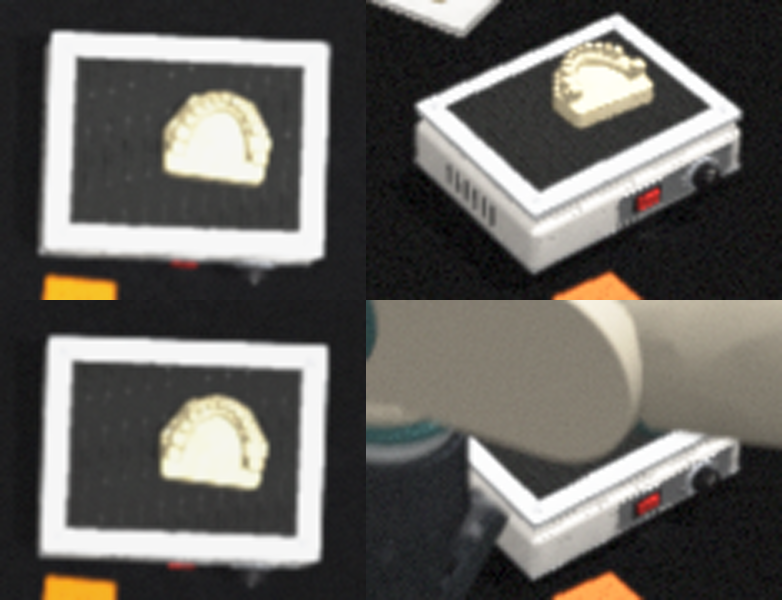

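Emit:
{"name": "carry_out", "arguments": {
  "deltas": [
    {"x": -10, "y": 38, "z": -8, "ax": 0, "ay": 0, "az": 0},
    {"x": -20, "y": 76, "z": -16, "ax": 0, "ay": 0, "az": 0},
    {"x": -30, "y": 114, "z": -24, "ax": 0, "ay": 0, "az": 0},
    {"x": -40, "y": 152, "z": -32, "ax": 0, "ay": 0, "az": 0},
    {"x": -50, "y": 190, "z": -40, "ax": 0, "ay": 0, "az": 0}
  ]
}}

```text
t: 10.43
position: [0.4334, 0.0371, 0.1976]
tool_rot: [-180.0, 0.1, 0.0]
contact_force: [0.7, -0.8, 1.5]
width: 0.0
grip_force: 0.0
```

Emit:
{"name": "carry_out", "arguments": {
  "deltas": [
    {"x": -8, "y": 38, "z": 0, "ax": 0, "ay": 0, "az": 0},
    {"x": -16, "y": 76, "z": 0, "ax": 0, "ay": 0, "az": 0},
    {"x": -24, "y": 114, "z": 0, "ax": 0, "ay": 0, "az": 0},
    {"x": -30, "y": 150, "z": 0, "ax": 0, "ay": 0, "az": 0},
    {"x": -30, "y": 150, "z": 0, "ax": 0, "ay": 0, "az": 0}
  ]
}}

```text
t: 10.85
position: [0.4029, -0.1164, 0.1975]
tool_rot: [179.9, 0.1, -0.4]
contact_force: [0.6, 1.3, 0.6]
width: 0.0001
grip_force: 0.0
```

```bash
cat > fit.py <<'E'
from h import *
from scipy.optimize import least_squares
from scipy.spatial.transform import Rotation as Ro
# pose of box by aligning edges: platform top outline, sampled gradient maximisation in scene+top
def model():
    a,b=.068,.088
    return np.array([[a,b],[a,-b],[-a,-b],[-a,b]])
def pts(v):
    x,y,yaw,dip=v; n=np.array([52,72,0])/np.hypot(52,72)  # diagonal axis FR->RL
    ang=dip/.0843
    A=np.array([-.052,-.072,0])
    P=np.c_[model(),np.full(4,.07)]
    # rotate so that front-left goes down: axis n, left side up for +ang? sign fixed by test
    R=Ro.from_rotvec(-n*ang).as_matrix(); Q=(P-A)@R.T+A
    if dip>0 and Q[3,2]>.07: Q=(P-A)@R+A
    return Q@Ro.from_euler('z',yaw).as_matrix().T+[x,y,0]
def edge(im,p,A,B,inside,n=40,hw=4):
    """mean signed sub-pixel offset (outwards) of bright/dark edge along A-B"""
    s=np.linspace(.15,.85,n);X=A+(B-A)*s[:,None];u=proj(p,X)
    o=proj(p,X+(X-inside)*.02)-u; d=(u[-1]-u[0]);nn=np.array([d[1],-d[0]])/np.linalg.norm(d)
    if (o.mean(0)@nn)<0: nn=-nn
    k=np.arange(-hw,hw+.01,.25)
    S=u[:,None]+k[None,:,None]*nn
    v=cv2.remap(im,S[...,0].astype(np.float32),S[...,1].astype(np.float32),1).mean(0)
    g=-np.gradient(cv2.GaussianBlur(v.reshape(1,-1),(0,0),2).ravel())
    return k[np.argmax(g)],g.max()
E
python3 - <<'E'
from fit import *
g=lambda i:cv2.cvtColor(i,6).astype(np.float32)
im=r.camera('scene');t=r.camera('top');cv2.imwrite("pics/scene6.png",im);cv2.imwrite("pics/top6.png",t)
pS,pT=r.camera_params("scene"),r.camera_params("top")
print(r.state()["position"])
for name,S,T in(("t0",g(cv2.imread("pics/scene0.png")),g(cv2.imread("pics/top0.png"))),("now",g(im),g(t))):
    for dip in(0,.002,.004,.006):
        Q=pts((.675,-.046,np.radians(-.6),dip)); c=Q.mean(0)
        e=[(n,i,)+edge(I,p,Q[i],Q[(i+1)%4],c) for n,I,p in(("T",T,pT),("S",S,pS)) for i in range(4)]
        print(name,dip,[(a,b,float(c),int(d)) for a,b,c,d in e])
E
```

```text
[ 0.40394352 -0.11252125  0.19740329]
t0 0 [('T', 0, 0.75, 22), ('T', 1, 0.5, 22), ('T', 2, 1.75, 14), ('T', 3, 0.75, 18), ('S', 0, 1.25, 24), ('S', 1, 0.5, 26), ('S', 2, -0.25, 9), ('S', 3, 0.25, 11)]
t0 0.002 [('T', 0, 1.25, 22), ('T', 1, 1.0, 22), ('T', 2, 1.25, 14), ('T', 3, 0.25, 18), ('S', 0, 1.25, 25), ('S', 1, 0.5, 26), ('S', 2, -1.25, 9), ('S', 3, -0.25, 11)]
t0 0.004 [('T', 0, 1.75, 22), ('T', 1, 1.25, 22), ('T', 2, 0.5, 14), ('T', 3, 0.0, 18), ('S', 0, 1.25, 24), ('S', 1, 0.5, 25), ('S', 2, -2.0, 9), ('S', 3, -1.0, 11)]
t0 0.006 [('T', 0, 2.5, 22), ('T', 1, 1.5, 22), ('T', 2, -0.25, 14), ('T', 3, -0.5, 18), ('S', 0, 1.25, 23), ('S', 1, 0.5, 24), ('S', 2, -2.75, 8), ('S', 3, -1.75, 10)]
now 0 [('T', 0, -0.25, 21), ('T', 1, -0.25, 21), ('T', 2, 2.25, 14), ('T', 3, 1.5, 19), ('S', 0, 1.25, 22), ('S', 1, 0.5, 23), ('S', 2, 1.25, 8), ('S', 3, 1.5, 9)]
now 0.002 [('T', 0, 0.25, 21), ('T', 1, 0.0, 21), ('T', 2, 1.5, 14), ('T', 3, 1.0, 19), ('S', 0, 1.25, 23), ('S', 1, 0.5, 25), ('S', 2, 0.5, 9), ('S', 3, 1.0, 10)]
now 0.004 [('T', 0, 0.75, 21), ('T', 1, 0.5, 21), ('T', 2, 0.75, 14), ('T', 3, 0.5, 19), ('S', 0, 1.25, 24), ('S', 1, 0.5, 26), ('S', 2, -0.5, 9), ('S', 3, 0.25, 10)]
now 0.006 [('T', 0, 1.25, 21), ('T', 1, 0.75, 21), ('T', 2, 0.0, 14), ('T', 3, 0.0, 19), ('S', 0, 1.25, 25), ('S', 1, 0.5, 26), ('S', 2, -1.25, 10), ('S', 3, -0.25, 10)]
```

```bash
python3 - <<'E'
from fit import *
g=lambda i:cv2.cvtColor(i,6).astype(np.float32)
p=r.camera_params("wrist");s=r.state()
from scipy.spatial.transform import Rotation as Ro
Rt=Ro.from_euler('xyz',s["tool_rot"],degrees=True).as_matrix()
Rc=np.array(p["R"])@Rt; # cam<-tool
off=Rt.T@(-np.array(p["R"]).T@p["t"]-s["position"])
def params(P,rot=(180,0,0)):
    T=Ro.from_euler('xyz',rot,degrees=True).as_matrix();R=Rc@T.T;c=np.array(P)+T@off
    return dict(p,R=R,t=-R@c)
W1=g(cv2.imread("pics/w1.png"));W3=g(cv2.imread("pics/w3.png"))
c=g(cv2.imread("pics/w2.png"));W2=np.zeros_like(W3);W2[200:320,240:400]=cv2.resize(c,(160,120),interpolation=cv2.INTER_AREA)
for n,I,q in(("w1",W1,params((.6173,.0278,.1197),(-179.987,.791,.101))),("w2",W2,params((.62063,.02664,.0936))),("w3",W3,params((.62057,.0296,.08737)))):
  for dip in(0,.004):
    Q=pts((.675,-.046,np.radians(-.6),dip));cc=Q.mean(0)
    def sub(i,j,a,b): return edge(I,q,Q[i]+(Q[j]-Q[i])*a,Q[i]+(Q[j]-Q[i])*b,cc,hw=8)
    print(n,dip,"left",sub(3,0,.15,.45) ,"front",sub(3,2,.28,.5),"rear",sub(0,1,.1,.5) if n=="w1" else "")
E
```

```text
w1 0 left (np.float64(-2.25), np.float32(9.087231)) front (np.float64(-6.0), np.float32(16.508121)) rear (np.float64(-5.5), np.float32(18.750267))
w1 0.004 left (np.float64(-5.5), np.float32(8.791473)) front (np.float64(-7.25), np.float32(11.547546)) rear (np.float64(0.75), np.float32(25.425896))
w2 0 left (np.float64(-3.0), np.float32(9.273575)) front (np.float64(-8.0), np.float32(-0.0)) rear 
w2 0.004 left (np.float64(-6.5), np.float32(9.201832)) front (np.float64(-8.0), np.float32(-0.0)) rear 
w3 0 left (np.float64(0.5), np.float32(10.159824)) front (np.float64(-6.25), np.float32(16.996765)) rear 
w3 0.004 left (np.float64(-3.25), np.float32(10.215401)) front (np.float64(-7.25), np.float32(11.870857)) rear
```

```bash
python3 - <<'E'
from fit import *
g=lambda i:cv2.cvtColor(i,6).astype(np.float32)
pS,pT=r.camera_params("scene"),r.camera_params("top")
S,T=r.camera("scene"),r.camera("top");cv2.imwrite("pics/s7.png",S)
def gen(v):
    P=np.c_[model(),np.full(4,.07)]
    return P@Ro.from_euler('xyz',v[3:6]).as_matrix().T+v[:3]
def res(v,S,T,S0=None):
    Q=gen(v);c=Q.mean(0)
    return np.array([edge(I,p,Q[i],Q[(i+1)%4],c,hw=6)[0] for I,p in((T,pT),(S,pS)) for i in range(4)])
x0=np.array([.675,-.046,0,0,0,np.radians(-.6)])
r0=res(x0,g(cv2.imread("pics/scene0.png")),g(cv2.imread("pics/top0.png")));print(r0)
# linear jac of edge offsets via geometry: solve for pose now with same residuals
st=np.array([.002,.002,.002,.02,.02,.02])
for nm,a,b in(("6",cv2.imread("pics/scene6.png"),cv2.imread("pics/top6.png")),("7",S,T)):
    a,b=g(a),g(b);v=x0.copy()
    for it in range(4):
        e=res(v,a,b)-r0
        J=np.array([(res(v+st*(np.arange(6)==k),a,b)-res(v-st*(np.arange(6)==k),a,b))/2 for k in range(6)]).T
        v=v-st*np.linalg.lstsq(np.vstack([J,.05*np.eye(6)]),np.r_[e,np.zeros(6)],rcond=None)[0]
    d=v-x0;print(nm,(d[:3]*1000).round(1),np.degrees(d[3:]).round(2),e.round(2))
    L=lambda X:((np.array(X)@Ro.from_euler('xyz',v[3:6]).as_matrix().T+v[:3])-(np.array(X)@Ro.from_euler('xyz',x0[3:6]).as_matrix().T+x0[:3]))*1000
    print(L([[-.052,.072,0],[-.052,-.072,0],[.052,.072,0],[.052,-.072,0]]).round(1).tolist())
E
```

```text
[ 0.75  0.5   1.75  0.75  1.25  0.5  -0.25  0.25]
6 [-0.8  0.6  0.5] [-1.31 -1.23 -4.65] [-0.25  0.   -0.25 -0.5   0.   -0.25  0.5  -0.25]
[[5.3, 4.5, -2.3], [-6.5, 5.1, 1.0], [4.8, -4.0, -0.0], [-6.9, -3.3, 3.3]]
7 [-0.5  0.  -0.5] [-1.3  -0.73 -0.67] [-0.25 -0.25 -0.5   0.    0.   -0.25 -0.25  0.  ]
[[0.4, 0.6, -2.8], [-1.3, 0.6, 0.5], [0.4, -0.6, -1.5], [-1.4, -0.6, 1.8]]
```

The image fit shows the unit still dipped at the front left: it tipped under the light touch and did not come back when released. I'll help it back with a light press at the rear right corner, turning the tool 90° so it stays clear of the cast.

Emit:
{"name": "carry_out", "arguments": {
  "deltas": [
    {"x": 33, "y": 1, "z": 0, "ax": 0, "ay": 0, "az": -7},
    {"x": 66, "y": 2, "z": 0, "ax": 0, "ay": 0, "az": -14},
    {"x": 99, "y": 3, "z": 0, "ax": 0, "ay": 0, "az": -21},
    {"x": 132, "y": 4, "z": 0, "ax": 0, "ay": 0, "az": -28},
    {"x": 165, "y": 5, "z": 0, "ax": 0, "ay": 0, "az": -35}
  ]
}}

```text
t: 11.47
position: [0.5714, -0.1143, 0.1973]
tool_rot: [-180.0, 0.0, 35.5]
contact_force: [-0.6, 0.1, -0.0]
width: 0.0001
grip_force: 0.0
```

Emit:
{"name": "carry_out", "arguments": {
  "deltas": [
    {"x": 20, "y": 14, "z": 0, "ax": 0, "ay": 0, "az": -7},
    {"x": 40, "y": 28, "z": 0, "ax": 0, "ay": 0, "az": -14},
    {"x": 60, "y": 42, "z": 0, "ax": 0, "ay": 0, "az": -21},
    {"x": 80, "y": 56, "z": 0, "ax": 0, "ay": 0, "az": -28},
    {"x": 98, "y": 69, "z": 0, "ax": 0, "ay": 0, "az": -35}
  ]
}}

```text
t: 11.88
position: [0.6909, -0.1141, 0.197]
tool_rot: [-179.9, -0.0, 70.5]
contact_force: [-0.3, -0.6, 0.5]
width: 0.0001
grip_force: 0.0
```

Emit:
{"name": "carry_out", "arguments": {
  "deltas": [
    {"x": 0, "y": 0, "z": 0, "ax": 0, "ay": 0, "az": -7},
    {"x": 0, "y": 0, "z": 0, "ax": 0, "ay": 0, "az": -14},
    {"x": 0, "y": 0, "z": 0, "ax": 0, "ay": 0, "az": -20},
    {"x": 0, "y": 0, "z": 0, "ax": 0, "ay": 0, "az": -20},
    {"x": 0, "y": 0, "z": 0, "ax": 0, "ay": 0, "az": -20}
  ]
}}

```text
t: 12.3
position: [0.6896, -0.115, 0.1974]
tool_rot: [-180.0, -0.0, 89.9]
contact_force: [-0.3, 0.5, -1.0]
width: -0.0002
grip_force: 0.0
```

```bash
python3 - <<'E'
from h import *
s=r.state();print(s["t"],s["position"],s["tool_rot"],s["qpos"],s["contact_force"])
p=r.camera_params("wrist");im=r.camera("wrist");cv2.imwrite("pics/w8.png",im)
print(proj(p,[(.744,-.135,.07),(.727,-.118,.07),(.69,-.1,.098)]).round())
E
```

```text
12.3 [ 0.68958505 -0.11496653  0.19739201] [-1.79960672e+02 -1.24988926e-02  8.99473405e+01] [-1.24922036e+01  3.30630994e+01  4.95321933e+01  3.76565066e-03
  9.74458042e+01 -1.24390618e+01] [-0.31209891  0.48461041 -0.96288573]
[[397. 258.]
 [375. 236.]
 [323. 222.]]
```

View pics/w8.png

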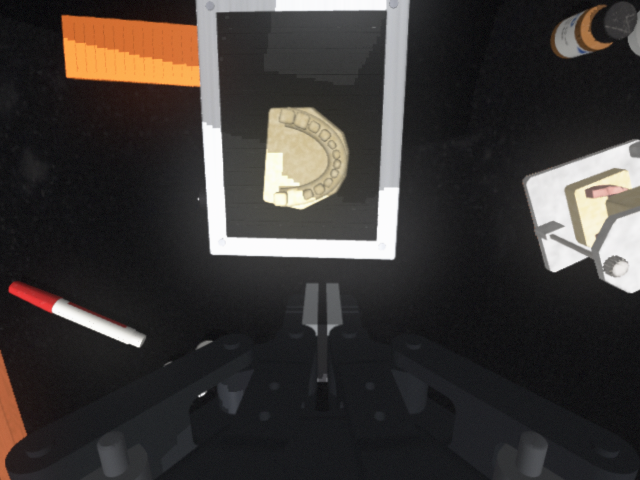

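The wrist view shows the rear right corner of the platform at (395,259), the cast at (305,160) well clear, and the wedge at (130,50). I'll move over the rear right corner and press lightly.

Emit:
{"name": "carry_out", "arguments": {
  "deltas": [
    {"x": -3, "y": 20, "z": 15, "ax": 0, "ay": 0, "az": 0},
    {"x": -6, "y": 40, "z": 35, "ax": 0, "ay": 0, "az": 0},
    {"x": -6, "y": 41, "z": 65, "ax": 0, "ay": 0, "az": 0},
    {"x": -6, "y": 41, "z": 90, "ax": 0, "ay": 0, "az": 0},
    {"x": -6, "y": 41, "z": 98, "ax": 0, "ay": 0, "az": 0}
  ]
}}

```text
t: 12.77
position: [0.7285, -0.1217, 0.0936]
tool_rot: [-179.5, -0.1, 89.9]
contact_force: [-0.3, 0.2, -1.4]
width: 0.0003
grip_force: 0.2
```

Emit:
{"name": "carry_out", "arguments": {
  "deltas": [
    {"x": 0, "y": 0, "z": 1, "ax": 0, "ay": 0, "az": 0},
    {"x": 0, "y": 0, "z": 2, "ax": 0, "ay": 0, "az": 0},
    {"x": 0, "y": 0, "z": 3, "ax": 0, "ay": 0, "az": 0},
    {"x": 0, "y": 0, "z": 4, "ax": 0, "ay": 0, "az": 0},
    {"x": 0, "y": 0, "z": 5, "ax": 0, "ay": 0, "az": 0}
  ]
}}

```text
t: 13.18
position: [0.731, -0.1228, 0.097]
tool_rot: [179.8, 0.0, 90.0]
contact_force: [-0.7, -0.4, 0.1]
width: -0.0001
grip_force: 0.0
```

Emit:
{"name": "carry_out", "arguments": {
  "deltas": [
    {"x": 0, "y": 0, "z": 0.5, "ax": 0, "ay": 0, "az": 0},
    {"x": 0, "y": 0, "z": 1, "ax": 0, "ay": 0, "az": 0},
    {"x": 0, "y": 0, "z": 1.5, "ax": 0, "ay": 0, "az": 0},
    {"x": 0, "y": 0, "z": 2, "ax": 0, "ay": 0, "az": 0},
    {"x": 0, "y": 0, "z": 2.5, "ax": 0, "ay": 0, "az": 0}
  ]
}}

```text
t: 13.6
position: [0.7305, -0.1228, 0.0925]
tool_rot: [180.0, 0.0, 90.0]
contact_force: [0.9, -0.9, 0.4]
width: 0.0001
grip_force: 0.3
```

Emit:
{"name": "carry_out", "arguments": {
  "deltas": [
    {"x": 0, "y": 0, "z": 0.5, "ax": 0, "ay": 0, "az": 0},
    {"x": 0, "y": 0, "z": 1, "ax": 0, "ay": 0, "az": 0},
    {"x": 0, "y": 0, "z": 1.5, "ax": 0, "ay": 0, "az": 0},
    {"x": 0, "y": 0, "z": 2, "ax": 0, "ay": 0, "az": 0},
    {"x": 0, "y": 0, "z": 2.5, "ax": 0, "ay": 0, "az": 0}
  ]
}}

```text
t: 14.02
position: [0.7304, -0.1227, 0.0897]
tool_rot: [-180.0, 0.0, 90.0]
contact_force: [0.9, -0.5, 0.6]
width: -0.0002
grip_force: 0.1
```

```bash
python3 -c "
from m import *
s=r.state();print(s['position'],s['contact_force']);print(shifts(r.camera('scene')))"
```

```text
[ 0.73035064 -0.12269937  0.08970336] [ 0.86035518 -0.4727685   0.59600363]
{'vents': (0.0, 0.5, 0.97), 'lowfront': (-0.25, 0.25, 0.99), 'switch': (0.0, 0.0, 0.97), 'dial': (0.0, 0.25, 0.99), 'rear': (-6.25, 2.5, 0.85), 'wedge': (0.25, 0.25, 0.99), 'dish': (0.0, 0.0, 1.0)}
```

It rocks back with almost no force. I'll press on until the rear right foot seats.

Emit:
{"name": "carry_out", "arguments": {
  "deltas": [
    {"x": 0, "y": 0, "z": 0.4, "ax": 0, "ay": 0, "az": 0},
    {"x": 0, "y": 0, "z": 0.8, "ax": 0, "ay": 0, "az": 0},
    {"x": 0, "y": 0, "z": 1.2, "ax": 0, "ay": 0, "az": 0},
    {"x": 0, "y": 0, "z": 1.6, "ax": 0, "ay": 0, "az": 0},
    {"x": 0, "y": 0, "z": 2, "ax": 0, "ay": 0, "az": 0}
  ]
}}

```text
t: 14.48
position: [0.7303, -0.1227, 0.0877]
tool_rot: [-180.0, 0.0, 90.0]
contact_force: [0.2, 0.7, 0.3]
width: -0.0002
grip_force: 0.0
```

Emit:
{"name": "carry_out", "arguments": {
  "deltas": [
    {"x": 0, "y": 0, "z": 0.2, "ax": 0, "ay": 0, "az": 0},
    {"x": 0, "y": 0, "z": 0.4, "ax": 0, "ay": 0, "az": 0},
    {"x": 0, "y": 0, "z": 0.6, "ax": 0, "ay": 0, "az": 0},
    {"x": 0, "y": 0, "z": 0.8, "ax": 0, "ay": 0, "az": 0},
    {"x": 0, "y": 0, "z": 1, "ax": 0, "ay": 0, "az": 0}
  ]
}}

```text
t: 14.9
position: [0.7305, -0.1228, 0.087]
tool_rot: [180.0, 0.0, 90.0]
contact_force: [-1.4, 0.6, 0.3]
width: -0.0006
grip_force: 0.6
```

```bash
python3 -c "
from m import *
s=r.state();print(s['position'],s['contact_force']);print(shifts(r.camera('scene')))"
```

```text
[ 0.73046104 -0.12276305  0.0869977 ] [-1.43733446  0.63907956  0.34704393]
{'vents': (0.0, -0.25, 0.97), 'lowfront': (-0.25, -0.75, 0.99), 'switch': (0.0, -1.0, 0.95), 'dial': (-0.25, -0.25, 0.99), 'rear': (-7.0, 3.25, 0.85), 'wedge': (0.25, 0.25, 0.99), 'dish': (0.0, 0.0, 1.0)}
```

Emit:
{"name": "carry_out", "arguments": {
  "deltas": [
    {"x": 0, "y": 0, "z": -1, "ax": 0, "ay": 0, "az": 0},
    {"x": 0, "y": 0, "z": -2, "ax": 0, "ay": 0, "az": 0},
    {"x": 0, "y": 0, "z": -4, "ax": 0, "ay": 0, "az": 0},
    {"x": 0, "y": 0, "z": -8, "ax": 0, "ay": 0, "az": 0},
    {"x": 0, "y": 0, "z": -13, "ax": 0, "ay": 0, "az": 0}
  ]
}}

```text
t: 15.37
position: [0.7302, -0.1227, 0.0999]
tool_rot: [-180.0, -0.0, 90.0]
contact_force: [-0.2, -0.7, 0.1]
width: -0.0
grip_force: 0.0
```

```bash
cat > dip.py <<'E'
from fit import *
g=lambda i:cv2.cvtColor(i,6).astype(np.float32)
pS=r.camera_params("scene");S0=cv2.imread("pics/scene0.png");S6=cv2.imread("pics/scene6.png")
def lines(im):
    # front (2) and left (3) platform edges + bottom edges of housing, scene view, offsets in px at level nominal pose
    I=g(im);Q=pts((.675,-.046,np.radians(-.6),0));c=Q.mean(0);o=[]
    for i,a,b in((2,0.05,.45),(2,.5,.95),(3,.02,.35),(3,.4,.7)):
        A,B=Q[i],Q[(i+1)%4]; o.append(float(edge(I,pS,A+(B-A)*a,A+(B-A)*b,c,hw=6)[0]))
    return o
E
python3 - <<'E'
from dip import *
from m import shifts
s=r.state();print(s['t'],s['position'],s['contact_force']);S=r.camera("scene");cv2.imwrite("pics/s9.png",S)
print(lines(S0),lines(S6),lines(S));print(shifts(S))
E
```

```text
15.3667 [ 0.73024971 -0.12267582  0.09985815] [-0.18192071 -0.70461753  0.0605559 ]
[5.25, 0.0, 0.5, 0.25] [0.75, 1.75, 2.25, 1.5] [5.25, 5.0, 5.0, 5.0]
{'vents': (0.0, -0.25, 0.97), 'lowfront': (-0.25, -0.75, 0.99), 'switch': (-0.25, -0.75, 0.95), 'dial': (0.0, -0.25, 0.99), 'rear': (0.0, 0.5, 0.87), 'wedge': (0.25, 0.25, 0.98), 'dish': (0.0, 0.0, 1.0)}
```

Emit:
{"name": "carry_out", "arguments": {
  "deltas": [
    {"x": 0, "y": 0, "z": -35, "ax": 0, "ay": 0, "az": 7},
    {"x": 0, "y": 0, "z": -70, "ax": 0, "ay": 0, "az": 14},
    {"x": 0, "y": -10, "z": -95, "ax": 0, "ay": 0, "az": 21},
    {"x": 0, "y": -35, "z": -97, "ax": 0, "ay": 0, "az": 28},
    {"x": 0, "y": -60, "z": -97, "ax": 0, "ay": 0, "az": 35}
  ]
}}

```text
t: 15.83
position: [0.6709, -0.1228, 0.2003]
tool_rot: [179.7, -0.1, 54.7]
contact_force: [0.5, -0.2, 0.0]
width: -0.0001
grip_force: 0.0
```

Emit:
{"name": "carry_out", "arguments": {
  "deltas": [
    {"x": -18, "y": -26, "z": 0, "ax": 0, "ay": 0, "az": 7},
    {"x": -37, "y": -52, "z": 0, "ax": 0, "ay": 0, "az": 14},
    {"x": -55, "y": -79, "z": 0, "ax": 0, "ay": 0, "az": 21},
    {"x": -74, "y": -105, "z": 0, "ax": 0, "ay": 0, "az": 28},
    {"x": -92, "y": -131, "z": 0, "ax": 0, "ay": 0, "az": 35}
  ]
}}

```text
t: 16.25
position: [0.5087, -0.1229, 0.1972]
tool_rot: [180.0, -0.0, 19.7]
contact_force: [-0.5, -0.5, -0.3]
width: 0.0001
grip_force: 0.0
```

Emit:
{"name": "carry_out", "arguments": {
  "deltas": [
    {"x": -24, "y": -11, "z": 0, "ax": 0, "ay": 0, "az": 7},
    {"x": -48, "y": -22, "z": 0, "ax": 0, "ay": 0, "az": 14},
    {"x": -72, "y": -34, "z": 0, "ax": 0, "ay": 0, "az": 20},
    {"x": -95, "y": -45, "z": 0, "ax": 0, "ay": 0, "az": 20},
    {"x": -95, "y": -45, "z": 0, "ax": 0, "ay": 0, "az": 20}
  ]
}}

```text
t: 16.67
position: [0.403, -0.1128, 0.1973]
tool_rot: [180.0, -0.0, -0.0]
contact_force: [-0.4, -1.2, 0.2]
width: 0.0
grip_force: 0.0
```

```bash
cat > pose.py <<'E'
from fit import *
import sys
g=lambda i:cv2.cvtColor(i,6).astype(np.float32)
pS,pT=r.camera_params("scene"),r.camera_params("top")
def gen(v):
    P=np.c_[model(),np.full(4,.07)]
    return P@Ro.from_euler('xyz',v[3:6]).as_matrix().T+v[:3]
x0=np.array([.675,-.046,0,0,0,np.radians(-.6)])
# v: x,y,yaw(deg),dip(mm) -> residuals relative to t0 reference dip d0
def res(v,S,T):
    Q=pts((v[0],v[1],np.radians(v[2]),v[3]/1000));c=Q.mean(0)
    return np.array([edge(I,p,Q[i],Q[(i+1)%4],c,hw=4)[0] for I,p in((T,pT),(S,pS)) for i in range(4)])
def fitpose(S,T):
    best=min((float(np.std((e:=res((.675+dx/1e3,-.046+dy/1e3,-.6+w,d),S,T))-R0)) if False else float(np.sum(np.minimum(abs(res((.675+dx/1e3,-.046+dy/1e3,-.6+w,d),S,T)-R0),2)**2)),dx,dy,w,d) for dx in(-2,-1,0,1,2) for dy in(-1,0,1) for w in(-.5,0,.5) for d in(-4,-3,-2,-1,0,1,2,3,4,5,6))
    return best
R0=res((.675,-.046,-.6,0),g(cv2.imread("pics/scene0.png")),g(cv2.imread("pics/top0.png")))
E
sed -i 's/if dip>0 and Q\[3,2\]>.07: Q=(P-A)@R+A/if (Q[3,2]-.07)*dip>0: Q=(P-A)@R+A/' fit.py
python3 - <<'E'
from pose import *
from m import shifts
print(r.state()["t"],r.state()["position"],r.state()["tool_rot"])
S,T=r.camera("scene"),r.camera("top");cv2.imwrite("pics/s10.png",S);cv2.imwrite("pics/t10.png",T)
print("R0",R0,"s6",fitpose(g(cv2.imread("pics/scene6.png")),g(cv2.imread("pics/top6.png"))),"now",fitpose(g(S),g(T)));print(shifts(S))
E
```

```text
16.6667 [ 0.40296414 -0.11278676  0.19730728] [ 1.79968745e+02 -2.13328299e-02 -4.87366993e-02]
R0 [ 0.75  0.5   1.75  0.75  1.25  0.5  -0.25  0.25] s6 (0.5, 0, 0, -0.5, 3) now (0.1875, 0, 0, 0, -1)
{'vents': (0.0, -0.5, 1.0), 'lowfront': (0.25, -0.5, 1.0), 'switch': (0.0, -0.75, 0.98), 'dial': (0.0, -0.25, 0.99), 'rear': (0.0, 0.25, 0.99), 'wedge': (-0.25, 0.0, 0.97), 'dish': (0.0, 0.0, 1.0)}
```

The unit is upright again and stays so, and the finger readings (6.5 mm stiff to level) put the gap at about 6 mm. Next: two fingers slightly open, lowered behind the wedge's thick end.

Emit:
{"name": "carry_out", "arguments": {
  "deltas": [
    {"x": 8, "y": -26, "z": 20, "ax": 0, "ay": 0, "az": 0},
    {"x": 17, "y": -52, "z": 50, "ax": 0, "ay": 0, "az": -1},
    {"x": 26, "y": -78, "z": 80, "ax": 0, "ay": 0, "az": -2},
    {"x": 34, "y": -104, "z": 110, "ax": 0, "ay": 0, "az": -3},
    {"x": 40, "y": -131, "z": 135, "ax": 0, "ay": 0, "az": -3}
  ],
  "claw": 28
}}

```text
t: 17.18
position: [0.4465, 0.0193, 0.06]
tool_rot: [180.0, 0.0, 3.1]
contact_force: [0.3, -0.6, 0.2]
width: 0.0238
grip_force: 0.0
```

Emit:
{"name": "carry_out", "arguments": {
  "deltas": [
    {"x": 0, "y": 0, "z": 0, "ax": 0, "ay": 0, "az": 0},
    {"x": 0, "y": 0, "z": 12, "ax": 0, "ay": 0, "az": 0},
    {"x": 0, "y": 0, "z": 26, "ax": 0, "ay": 0, "az": 0},
    {"x": 0, "y": 0, "z": 36, "ax": 0, "ay": 0, "az": 0},
    {"x": 0, "y": 0, "z": 41, "ax": 0, "ay": 0, "az": 0}
  ]
}}

```text
t: 17.6
position: [0.4457, 0.0177, 0.0198]
tool_rot: [180.0, 0.1, 3.0]
contact_force: [0.1, -0.7, 0.1]
width: 0.024
grip_force: 0.0
```

```bash
cat > wedge.py <<'E'
from h import *
def wedge():
    """orange blob outline in the wrist view is partly hidden; report top-view and wrist-view min-area rects on the bench"""
    o={}
    for n in("top","wrist"):
        p=r.camera_params(n);hsv=cv2.cvtColor(r.camera(n),cv2.COLOR_BGR2HSV)
        m=cv2.inRange(hsv,(8,140,90),(25,255,255));cs=cv2.findContours(m,0,1)[0]
        for c in sorted(cs,key=cv2.contourArea)[::-1][:4]:
            X=unproj(p,c.reshape(-1,2),.0075)[:,:2];(cx,cy),(w,h),a=cv2.minAreaRect((X*1000).astype(np.float32))
            print(n,"c",(round(cx),round(cy)),"size",(round(w),round(h)),round(a,1),"x",(X[:,0].min()*1000).round(),(X[:,0].max()*1000).round())
E
python3 - <<'E'
from wedge import *
s=r.state();print(s["t"],s["position"],s["tool_rot"],s["width"],s["contact_force"]);wedge()
E
```

```text
17.6 [0.44574269 0.01770913 0.01977492] [1.79999091e+02 7.30814242e-02 3.00525244e+00] 0.024026275195676315 [ 0.07615249 -0.73234182  0.11320085]
top c (203, -402) size (626, 295) 88.9 x 50.0 348.0
top c (527, 277) size (386, 957) 89.9 x 49.0 1005.0
top c (537, 19) size (51, 114) 85.8 x 480.0 595.0
top c (423, 171) size (39, 86) 55.7 x 379.0 465.0
wrist c (522, 16) size (54, 80) 85.3 x 481.0 560.0
wrist c (545, 125) size (29, 62) 36.1 x 515.0 556.0
wrist c (427, 147) size (25, 75) 77.4 x 393.0 466.0
wrist c (350, 91) size (3, 12) 51.4 x 346.0 355.0
```

The wedge is undisturbed at (0.537, 0.019). I'll push along the tool's x, heading 3° left.

Emit:
{"name": "carry_out", "arguments": {
  "deltas": [
    {"x": 4, "y": 0, "z": 0, "ax": 0, "ay": 0, "az": 0},
    {"x": 8, "y": 0, "z": 0, "ax": 0, "ay": 0, "az": 0},
    {"x": 12, "y": 0, "z": 0, "ax": 0, "ay": 0, "az": 0},
    {"x": 16, "y": 0, "z": 0, "ax": 0, "ay": 0, "az": 0},
    {"x": 20, "y": 0, "z": 0, "ax": 0, "ay": 0, "az": 0}
  ]
}}

```text
t: 18.12
position: [0.4664, 0.0189, 0.0212]
tool_rot: [180.0, -0.1, 3.0]
contact_force: [-0.1, -0.4, 0.4]
width: 0.0237
grip_force: 0.0
```

Emit:
{"name": "carry_out", "arguments": {
  "deltas": [
    {"x": 3, "y": 0, "z": 0, "ax": 0, "ay": 0, "az": 0},
    {"x": 6, "y": 0, "z": 0, "ax": 0, "ay": 0, "az": 0},
    {"x": 9, "y": 0, "z": 0, "ax": 0, "ay": 0, "az": 0},
    {"x": 12, "y": 0, "z": 0, "ax": 0, "ay": 0, "az": 0},
    {"x": 15, "y": 0, "z": 0, "ax": 0, "ay": 0, "az": 0}
  ]
}}

```text
t: 18.53
position: [0.4808, 0.0197, 0.0208]
tool_rot: [180.0, 0.0, 3.0]
contact_force: [0.0, -0.2, 0.8]
width: 0.0242
grip_force: 0.2
```

Emit:
{"name": "carry_out", "arguments": {
  "deltas": [
    {"x": 3, "y": 0, "z": 0, "ax": 0, "ay": 0, "az": 0},
    {"x": 6, "y": 0, "z": 0, "ax": 0, "ay": 0, "az": 0},
    {"x": 9, "y": 0, "z": 0, "ax": 0, "ay": 0, "az": 0},
    {"x": 12, "y": 0, "z": 0, "ax": 0, "ay": 0, "az": 0},
    {"x": 15, "y": 0, "z": 0, "ax": 0, "ay": 0, "az": 0}
  ]
}}

```text
t: 18.95
position: [0.4959, 0.0205, 0.0208]
tool_rot: [180.0, 0.0, 3.0]
contact_force: [-0.9, 0.2, 0.7]
width: 0.0237
grip_force: 0.2
```

```bash
python3 - <<'E'
from wedge import *
from m import shifts
s=r.state();print(s["t"],s["position"],s["tool_rot"],s["contact_force"]);wedge();S=r.camera("scene");cv2.imwrite("pics/s11.png",S);print(shifts(S))
E
```

```text
18.95 [0.49586004 0.02049066 0.02077903] [1.79995218e+02 7.98749409e-04 3.00361538e+00] [-0.93876045  0.20059229  0.73588774]
top c (203, -397) size (636, 295) 88.9 x 50.0 348.0
top c (527, 279) size (381, 956) 89.9 x 49.0 1005.0
top c (576, 28) size (78, 49) 1.4 x 537.0 615.0
top c (423, 171) size (39, 86) 56.0 x 379.0 465.0
wrist c (557, 24) size (106, 52) 2.6 x 503.0 611.0
wrist c (545, 134) size (37, 79) 36.6 x 508.0 580.0
wrist c (434, 162) size (34, 70) 55.9 x 404.0 471.0
wrist c (561, -1) size (4, 1) 5.6 x 559.0 563.0
{'vents': (0.0, -0.5, 1.0), 'lowfront': (2.0, -2.5, 0.79), 'switch': (-8.0, 3.0, 0.53), 'dial': (8.0, 8.0, 0.72), 'rear': (-2.75, -6.0, 0.47), 'wedge': (-8.0, -2.25, 0.6), 'dish': (0.0, 0.0, 1.0)}
```

Emit:
{"name": "carry_out", "arguments": {
  "deltas": [
    {"x": 3, "y": 0.1, "z": 0, "ax": 0, "ay": 0, "az": 0},
    {"x": 6, "y": 0.2, "z": 0, "ax": 0, "ay": 0, "az": 0},
    {"x": 9, "y": 0.3, "z": 0, "ax": 0, "ay": 0, "az": 0},
    {"x": 12, "y": 0.4, "z": 0, "ax": 0, "ay": 0, "az": 0},
    {"x": 15, "y": 0.5, "z": 0, "ax": 0, "ay": 0, "az": 0}
  ]
}}

```text
t: 19.52
position: [0.5109, 0.0208, 0.0208]
tool_rot: [180.0, -0.0, 3.0]
contact_force: [-0.7, -0.5, 0.2]
width: 0.0241
grip_force: 0.2
```

Emit:
{"name": "carry_out", "arguments": {
  "deltas": [
    {"x": 3, "y": 0.1, "z": 0, "ax": 0, "ay": 0, "az": 0},
    {"x": 6, "y": 0.2, "z": 0, "ax": 0, "ay": 0, "az": 0},
    {"x": 9, "y": 0.3, "z": 0, "ax": 0, "ay": 0, "az": 0},
    {"x": 12, "y": 0.4, "z": 0, "ax": 0, "ay": 0, "az": 0},
    {"x": 15, "y": 0.5, "z": 0, "ax": 0, "ay": 0, "az": 0}
  ]
}}

```text
t: 19.93
position: [0.5259, 0.021, 0.0208]
tool_rot: [180.0, -0.0, 3.0]
contact_force: [-0.6, -0.2, -0.0]
width: 0.024
grip_force: 0.2
```

Emit:
{"name": "carry_out", "arguments": {
  "deltas": [
    {"x": 2, "y": 0.1, "z": 0, "ax": 0, "ay": 0, "az": 0},
    {"x": 4, "y": 0.2, "z": 0, "ax": 0, "ay": 0, "az": 0},
    {"x": 6, "y": 0.3, "z": 0, "ax": 0, "ay": 0, "az": 0},
    {"x": 8, "y": 0.4, "z": 0, "ax": 0, "ay": 0, "az": 0},
    {"x": 10, "y": 0.4, "z": 0, "ax": 0, "ay": 0, "az": 0}
  ]
}}

```text
t: 20.35
position: [0.5357, 0.0212, 0.0208]
tool_rot: [180.0, 0.0, 3.0]
contact_force: [0.5, -0.2, 0.6]
width: 0.0243
grip_force: 0.2
```

```bash
python3 - <<'E'
from wedge import *
from m import shifts
s=r.state();print(s["t"],s["position"],s["tool_rot"],s["contact_force"]);wedge();S=r.camera("scene");cv2.imwrite("pics/s12.png",S);print(shifts(S))
E
```

```text
20.35 [0.53574085 0.02117057 0.02076782] [1.79994705e+02 9.18174920e-04 3.00276981e+00] [ 0.46491531 -0.2137785   0.62191399]
top c (200, -395) size (635, 296) 89.6 x 50.0 348.0
top c (527, 280) size (379, 957) 89.9 x 49.0 1005.0
top c (423, 171) size (39, 86) 55.9 x 379.0 465.0
top c (542, 138) size (39, 84) 36.8 x 505.0 579.0
wrist c (580, 26) size (71, 48) 2.8 x 543.0 614.0
wrist c (545, 134) size (35, 79) 36.8 x 509.0 581.0
wrist c (463, 161) size (8, 25) 37.8 x 453.0 472.0
{'vents': (0.0, -0.5, 1.0), 'lowfront': (-1.0, -2.5, 0.83), 'switch': (6.25, -8.0, 0.78), 'dial': (6.75, 6.25, 0.62), 'rear': (4.5, 8.0, 0.31), 'wedge': (-8.0, -2.25, 0.29), 'dish': (0.0, 0.0, 1.0)}
```

Emit:
{"name": "carry_out", "arguments": {
  "deltas": [
    {"x": 2, "y": 0.1, "z": 0, "ax": 0, "ay": 0, "az": 0},
    {"x": 4, "y": 0.2, "z": 0, "ax": 0, "ay": 0, "az": 0},
    {"x": 6, "y": 0.3, "z": 0, "ax": 0, "ay": 0, "az": 0},
    {"x": 8, "y": 0.4, "z": 0, "ax": 0, "ay": 0, "az": 0},
    {"x": 9, "y": 0.4, "z": 0, "ax": 0, "ay": 0, "az": 0}
  ]
}}

```text
t: 20.92
position: [0.5448, 0.0212, 0.0208]
tool_rot: [180.0, -0.0, 3.0]
contact_force: [-0.7, 0.3, 0.3]
width: 0.024
grip_force: 0.5
```

Emit:
{"name": "carry_out", "arguments": {
  "deltas": [
    {"x": 0.6, "y": 0, "z": 0, "ax": 0, "ay": 0, "az": 0},
    {"x": 1.2, "y": 0, "z": 0, "ax": 0, "ay": 0, "az": 0},
    {"x": 1.8, "y": 0, "z": 0, "ax": 0, "ay": 0, "az": 0},
    {"x": 2.4, "y": 0, "z": 0, "ax": 0, "ay": 0, "az": 0},
    {"x": 3, "y": 0, "z": 0, "ax": 0, "ay": 0, "az": 0}
  ]
}}

```text
t: 21.33
position: [0.5474, 0.0214, 0.0208]
tool_rot: [180.0, 0.0, 3.0]
contact_force: [-2.1, -0.2, 2.4]
width: 0.0241
grip_force: 1.3
```

```bash
python3 - <<'E'
from m import *
s=r.state();print(s["t"],s["position"],s["contact_force"]);S=r.camera("scene");print(shifts(S)["vents"])
E
```

```text
21.3333 [0.54741473 0.02140584 0.02076321] [-2.085367   -0.18548499  2.39032711]
(0.0, -0.75, 1.0)
```

Resistance has started (x force -2 N, pad force rising), so the ramp has met the foot. I'll back off, shut the fingers and test the corner.

Emit:
{"name": "carry_out", "arguments": {
  "deltas": [
    {"x": -5, "y": 0, "z": 0, "ax": 0, "ay": 0, "az": 0},
    {"x": -15, "y": 0, "z": 0, "ax": 0, "ay": 0, "az": 0},
    {"x": -15, "y": 0, "z": -35, "ax": 0, "ay": 0, "az": 0},
    {"x": -15, "y": 0, "z": -72, "ax": 0, "ay": 0, "az": 0},
    {"x": -15, "y": 0, "z": -110, "ax": 0, "ay": 0, "az": 0}
  ]
}}

```text
t: 21.8
position: [0.5317, 0.0206, 0.1314]
tool_rot: [-180.0, 0.1, 3.0]
contact_force: [0.5, -0.1, 0.8]
width: 0.0241
grip_force: 0.0
```

Emit:
{"name": "carry_out", "arguments": {
  "deltas": [
    {"x": 30, "y": 0, "z": 0, "ax": 0, "ay": 0, "az": 0},
    {"x": 60, "y": -1, "z": 0, "ax": 0, "ay": 0, "az": 0},
    {"x": 94, "y": -1, "z": 0, "ax": 0, "ay": 0, "az": 0},
    {"x": 94, "y": -1, "z": 12, "ax": 0, "ay": 0, "az": 0},
    {"x": 94, "y": -1, "z": 25, "ax": 0, "ay": 0, "az": 0}
  ],
  "claw": 0
}}

```text
t: 22.22
position: [0.6274, 0.0266, 0.105]
tool_rot: [180.0, -0.1, 3.0]
contact_force: [0.2, -0.3, -1.0]
width: -0.0001
grip_force: 0.0
```

Emit:
{"name": "carry_out", "arguments": {
  "deltas": [
    {"x": 0, "y": 0, "z": 0, "ax": 0, "ay": 0, "az": 0},
    {"x": 0, "y": 0, "z": 5, "ax": 0, "ay": 0, "az": 0},
    {"x": 0, "y": 0, "z": 10, "ax": 0, "ay": 0, "az": 0},
    {"x": 0, "y": 0, "z": 14, "ax": 0, "ay": 0, "az": 0},
    {"x": 0, "y": 0, "z": 16, "ax": 0, "ay": 0, "az": 0}
  ]
}}

```text
t: 22.63
position: [0.626, 0.0265, 0.0897]
tool_rot: [180.0, -0.0, 3.0]
contact_force: [-1.1, -0.1, 0.2]
width: 0.0001
grip_force: 0.0
```

```bash
python3 - <<'E'
from m import *
s=r.state();print(s["t"],s["position"],s["contact_force"],s["grip_force"]);S=r.camera("scene");cv2.imwrite("pics/s13.png",S);print(shifts(S))
E
```

```text
22.6333 [0.62599399 0.02651908 0.0896976 ] [-1.12047349 -0.09783524  0.15945022] 0.0
{'vents': (0.0, -0.75, 0.98), 'lowfront': (8.0, -5.75, 0.71), 'switch': (0.0, -1.0, 0.98), 'dial': (0.0, -0.5, 0.99), 'rear': (1.0, 0.0, 0.75), 'wedge': (-8.0, -4.5, 0.49), 'dish': (0.0, 0.0, 1.0)}
```

Now step down finely.

Emit:
{"name": "carry_out", "arguments": {
  "deltas": [
    {"x": 0, "y": 0, "z": 0.3, "ax": 0, "ay": 0, "az": 0},
    {"x": 0, "y": 0, "z": 0.6, "ax": 0, "ay": 0, "az": 0},
    {"x": 0, "y": 0, "z": 0.9, "ax": 0, "ay": 0, "az": 0},
    {"x": 0, "y": 0, "z": 1.2, "ax": 0, "ay": 0, "az": 0},
    {"x": 0, "y": 0, "z": 1.5, "ax": 0, "ay": 0, "az": 0}
  ]
}}

```text
t: 23.1
position: [0.6265, 0.0265, 0.0885]
tool_rot: [180.0, -0.0, 3.0]
contact_force: [0.4, 0.4, 0.4]
width: -0.0004
grip_force: 0.0
```

Emit:
{"name": "carry_out", "arguments": {
  "deltas": [
    {"x": 0, "y": 0, "z": 0.2, "ax": 0, "ay": 0, "az": 0},
    {"x": 0, "y": 0, "z": 0.4, "ax": 0, "ay": 0, "az": 0},
    {"x": 0, "y": 0, "z": 0.6, "ax": 0, "ay": 0, "az": 0},
    {"x": 0, "y": 0, "z": 0.8, "ax": 0, "ay": 0, "az": 0},
    {"x": 0, "y": 0, "z": 1, "ax": 0, "ay": 0, "az": 0}
  ]
}}

```text
t: 23.52
position: [0.6264, 0.0265, 0.0873]
tool_rot: [180.0, -0.0, 3.0]
contact_force: [0.1, -0.5, -0.4]
width: 0.0002
grip_force: 0.0
```

Emit:
{"name": "carry_out", "arguments": {
  "deltas": [
    {"x": 0, "y": 0, "z": 0.2, "ax": 0, "ay": 0, "az": 0},
    {"x": 0, "y": 0, "z": 0.4, "ax": 0, "ay": 0, "az": 0},
    {"x": 0, "y": 0, "z": 0.6, "ax": 0, "ay": 0, "az": 0},
    {"x": 0, "y": 0, "z": 0.8, "ax": 0, "ay": 0, "az": 0},
    {"x": 0, "y": 0, "z": 1, "ax": 0, "ay": 0, "az": 0}
  ]
}}

```text
t: 23.93
position: [0.6265, 0.0266, 0.0865]
tool_rot: [180.0, -0.0, 3.0]
contact_force: [-1.4, -0.4, 2.0]
width: 0.0002
grip_force: 1.0
```

```bash
python3 - <<'E'
from m import *
s=r.state();print(s["t"],s["position"],s["contact_force"],s["grip_force"]);S=r.camera("scene");print(shifts(S))
E
```

```text
23.9333 [0.62645003 0.02656622 0.08648147] [-1.41760769 -0.36409807  1.97721492] 0.9851474959941697
{'vents': (0.0, -0.75, 0.98), 'lowfront': (8.0, -5.75, 0.71), 'switch': (0.0, -1.0, 0.98), 'dial': (-0.25, -0.25, 0.99), 'rear': (0.75, 0.0, 0.76), 'wedge': (-8.0, -4.5, 0.49), 'dish': (0.0, 0.0, 1.0)}
```

Emit:
{"name": "carry_out", "arguments": {
  "deltas": [
    {"x": 0, "y": 0, "z": 0.2, "ax": 0, "ay": 0, "az": 0},
    {"x": 0, "y": 0, "z": 0.4, "ax": 0, "ay": 0, "az": 0},
    {"x": 0, "y": 0, "z": 0.6, "ax": 0, "ay": 0, "az": 0},
    {"x": 0, "y": 0, "z": 0.8, "ax": 0, "ay": 0, "az": 0},
    {"x": 0, "y": 0, "z": 0.8, "ax": 0, "ay": 0, "az": 0}
  ]
}}

```text
t: 24.4
position: [0.6265, 0.0266, 0.0863]
tool_rot: [180.0, -0.0, 3.0]
contact_force: [-4.1, 0.1, 6.2]
width: -0.0003
grip_force: 3.1
```

Emit:
{"name": "carry_out", "arguments": {
  "deltas": [
    {"x": 0, "y": 0, "z": 0.2, "ax": 0, "ay": 0, "az": 0},
    {"x": 0, "y": 0, "z": 0.4, "ax": 0, "ay": 0, "az": 0},
    {"x": 0, "y": 0, "z": 0.6, "ax": 0, "ay": 0, "az": 0},
    {"x": 0, "y": 0, "z": 0.8, "ax": 0, "ay": 0, "az": 0},
    {"x": 0, "y": 0, "z": 0.8, "ax": 0, "ay": 0, "az": 0}
  ]
}}

```text
t: 24.82
position: [0.6265, 0.0266, 0.0863]
tool_rot: [180.0, -0.0, 3.0]
contact_force: [-6.1, 0.7, 9.3]
width: -0.0001
grip_force: 4.9
```

```bash
python3 - <<'E'
from m import *
s=r.state();print(s["t"],s["position"],s["contact_force"],s["grip_force"]);S=r.camera("scene");print(shifts(S))
E
```

```text
24.8167 [0.62651685 0.02662291 0.08625524] [-6.12627986  0.7318418   9.34711133] 4.943990067404229
{'vents': (0.0, -0.75, 0.98), 'lowfront': (8.0, -5.5, 0.69), 'switch': (0.25, -1.0, 0.98), 'dial': (-0.25, -0.25, 0.99), 'rear': (0.75, 0.0, 0.77), 'wedge': (-8.0, -4.5, 0.48), 'dish': (0.0, 0.0, 1.0)}
```

Stiff at z ≈ 0.0863 with 9 N. To know whether that is level, I'll take a reference over the sound front right foot.

Emit:
{"name": "carry_out", "arguments": {
  "deltas": [
    {"x": 0, "y": 0, "z": -15, "ax": 0, "ay": 0, "az": 0},
    {"x": -1, "y": 30, "z": -25, "ax": 0, "ay": 0, "az": 0},
    {"x": -3, "y": 68, "z": -25, "ax": 0, "ay": 0, "az": 0},
    {"x": -5, "y": 106, "z": -25, "ax": 0, "ay": 0, "az": 0},
    {"x": -7.5, "y": 144, "z": -25, "ax": 0, "ay": 0, "az": 0}
  ]
}}

```text
t: 25.28
position: [0.6265, -0.119, 0.1097]
tool_rot: [180.0, -0.0, 3.1]
contact_force: [-0.0, -0.9, -0.2]
width: -0.0001
grip_force: 0.0
```

Emit:
{"name": "carry_out", "arguments": {
  "deltas": [
    {"x": 0, "y": 0, "z": 6, "ax": 0, "ay": 0, "az": 0},
    {"x": 0, "y": 0, "z": 12, "ax": 0, "ay": 0, "az": 0},
    {"x": 0, "y": 0, "z": 18, "ax": 0, "ay": 0, "az": 0},
    {"x": 0, "y": 0, "z": 21, "ax": 0, "ay": 0, "az": 0},
    {"x": 0, "y": 0, "z": 22, "ax": 0, "ay": 0, "az": 0}
  ]
}}

```text
t: 25.7
position: [0.6262, -0.1163, 0.0868]
tool_rot: [-180.0, 0.1, 3.1]
contact_force: [0.3, -0.3, 1.5]
width: 0.0002
grip_force: 0.0
```

Emit:
{"name": "carry_out", "arguments": {
  "deltas": [
    {"x": 0, "y": 0, "z": 0.4, "ax": 0, "ay": 0, "az": 0},
    {"x": 0, "y": 0, "z": 0.8, "ax": 0, "ay": 0, "az": 0},
    {"x": 0, "y": 0, "z": 1.2, "ax": 0, "ay": 0, "az": 0},
    {"x": 0, "y": 0, "z": 1.5, "ax": 0, "ay": 0, "az": 0},
    {"x": 0, "y": 0, "z": 1.5, "ax": 0, "ay": 0, "az": 0}
  ]
}}

```text
t: 26.12
position: [0.6268, -0.1174, 0.0867]
tool_rot: [-180.0, -0.1, 3.0]
contact_force: [0.4, 1.0, 1.5]
width: 0.0002
grip_force: 0.8
```

Emit:
{"name": "carry_out", "arguments": {
  "deltas": [
    {"x": 0, "y": 0, "z": 0.3, "ax": 0, "ay": 0, "az": 0},
    {"x": 0, "y": 0, "z": 0.6, "ax": 0, "ay": 0, "az": 0},
    {"x": 0, "y": 0, "z": 0.9, "ax": 0, "ay": 0, "az": 0},
    {"x": 0, "y": 0, "z": 0.9, "ax": 0, "ay": 0, "az": 0},
    {"x": 0, "y": 0, "z": 0.9, "ax": 0, "ay": 0, "az": 0}
  ]
}}

```text
t: 26.53
position: [0.6268, -0.1175, 0.0866]
tool_rot: [-180.0, -0.1, 3.0]
contact_force: [-2.3, 2.8, 7.1]
width: 0.0001
grip_force: 3.4
```

The front right reference is 0.0866 at 7 N, so the corner is only about 0.25 mm low. One last small nudge of about 2.5 mm on the wedge, then the final press.

Emit:
{"name": "carry_out", "arguments": {
  "deltas": [
    {"x": 0, "y": 0, "z": -30, "ax": 0, "ay": 0, "az": 0},
    {"x": -20, "y": -25, "z": -45, "ax": 0, "ay": 0, "az": 0},
    {"x": -42, "y": -58, "z": -45, "ax": 0, "ay": 0, "az": 0},
    {"x": -64, "y": -92, "z": -45, "ax": 0, "ay": 0, "az": 0},
    {"x": -87, "y": -126, "z": -45, "ax": 0, "ay": 0, "az": 0}
  ]
}}

```text
t: 26.95
position: [0.5319, 0.0043, 0.1302]
tool_rot: [180.0, -0.0, 2.9]
contact_force: [0.6, 0.1, -0.1]
width: 0.0
grip_force: 0.0
```

Emit:
{"name": "carry_out", "arguments": {
  "deltas": [
    {"x": -10, "y": -17, "z": 5, "ax": 0, "ay": 0, "az": 0},
    {"x": -10, "y": -17, "z": 40, "ax": 0, "ay": 0, "az": 0},
    {"x": -10, "y": -17, "z": 75, "ax": 0, "ay": 0, "az": 0},
    {"x": -10, "y": -17, "z": 100, "ax": 0, "ay": 0, "az": 0},
    {"x": -10, "y": -17, "z": 108, "ax": 0, "ay": 0, "az": 0}
  ],
  "claw": 28
}}

```text
t: 27.37
position: [0.5192, 0.0201, 0.0178]
tool_rot: [-180.0, 0.4, 3.0]
contact_force: [1.0, 0.5, 0.6]
width: 0.024
grip_force: 0.0
```

Emit:
{"name": "carry_out", "arguments": {
  "deltas": [
    {"x": 0, "y": 0, "z": 0.5, "ax": 0, "ay": 0, "az": 0},
    {"x": 1, "y": 0, "z": 1, "ax": 0, "ay": 0, "az": 0},
    {"x": 2, "y": 0, "z": 1, "ax": 0, "ay": 0, "az": 0},
    {"x": 3, "y": 0, "z": 1, "ax": 0, "ay": 0, "az": 0},
    {"x": 4, "y": 0, "z": 1, "ax": 0, "ay": 0, "az": 0}
  ]
}}

```text
t: 27.78
position: [0.5273, 0.0202, 0.0229]
tool_rot: [180.0, -0.2, 3.0]
contact_force: [0.3, 0.4, 0.8]
width: 0.024
grip_force: 0.0
```

```bash
python3 - <<'E'
from wedge import *
s=r.state();print(s["t"],s["position"],s["tool_rot"],s["contact_force"],s["width"],s["grip_force"]);wedge()
E
```

```text
27.7833 [0.52728474 0.02017186 0.02289511] [ 1.79978786e+02 -1.66942458e-01  2.99689609e+00] [0.26522776 0.44165725 0.77110989] 0.02397175124809302 0.0
top c (200, -396) size (635, 296) 89.6 x 50.0 348.0
top c (527, 280) size (379, 957) 89.9 x 49.0 1005.0
top c (423, 171) size (39, 86) 56.0 x 379.0 465.0
top c (542, 138) size (38, 84) 36.6 x 505.0 579.0
wrist c (589, 26) size (65, 48) 2.4 x 555.0 621.0
wrist c (545, 134) size (35, 79) 36.7 x 509.0 581.0
wrist c (454, 166) size (15, 50) 36.5 x 433.0 472.0
```

Emit:
{"name": "carry_out", "arguments": {
  "deltas": [
    {"x": 5, "y": 0, "z": 0, "ax": 0, "ay": 0, "az": 0},
    {"x": 10, "y": 0, "z": 0, "ax": 0, "ay": 0, "az": 0},
    {"x": 15, "y": 0, "z": 0, "ax": 0, "ay": 0, "az": 0},
    {"x": 18, "y": 0, "z": 0, "ax": 0, "ay": 0, "az": 0},
    {"x": 19, "y": 0, "z": 0, "ax": 0, "ay": 0, "az": 0}
  ]
}}

```text
t: 28.3
position: [0.5457, 0.0213, 0.0213]
tool_rot: [180.0, -0.0, 3.0]
contact_force: [-0.1, -0.5, -0.3]
width: 0.0242
grip_force: 0.0
```

Emit:
{"name": "carry_out", "arguments": {
  "deltas": [
    {"x": 1, "y": 0, "z": 0, "ax": 0, "ay": 0, "az": 0},
    {"x": 1.5, "y": 0, "z": 0, "ax": 0, "ay": 0, "az": 0},
    {"x": 2, "y": 0, "z": 0, "ax": 0, "ay": 0, "az": 0},
    {"x": 2.5, "y": 0, "z": 0, "ax": 0, "ay": 0, "az": 0},
    {"x": 2.5, "y": 0, "z": 0, "ax": 0, "ay": 0, "az": 0}
  ]
}}

```text
t: 28.72
position: [0.5475, 0.0214, 0.0213]
tool_rot: [180.0, 0.0, 3.0]
contact_force: [-0.2, 0.3, -0.5]
width: 0.0243
grip_force: 0.0
```

Emit:
{"name": "carry_out", "arguments": {
  "deltas": [
    {"x": 0.6, "y": 0, "z": 0, "ax": 0, "ay": 0, "az": 0},
    {"x": 1.2, "y": 0, "z": 0, "ax": 0, "ay": 0, "az": 0},
    {"x": 1.8, "y": 0, "z": 0, "ax": 0, "ay": 0, "az": 0},
    {"x": 2.2, "y": 0, "z": 0, "ax": 0, "ay": 0, "az": 0},
    {"x": 2.2, "y": 0, "z": 0, "ax": 0, "ay": 0, "az": 0}
  ]
}}

```text
t: 29.13
position: [0.5496, 0.0215, 0.0212]
tool_rot: [180.0, 0.0, 3.0]
contact_force: [-3.8, -0.1, 1.6]
width: 0.0234
grip_force: 1.8
```

```bash
python3 - <<'E'
from wedge import *
from m import shifts
s=r.state();print(s["t"],s["position"],s["contact_force"],s["grip_force"]);wedge();print(shifts(r.camera("scene"))["vents"])
E
```

```text
29.1333 [0.54962609 0.02151765 0.02120982] [-3.83971522 -0.09737214  1.59224266] 1.7630692428792827
top c (200, -395) size (636, 296) 89.6 x 50.0 348.0
top c (527, 273) size (393, 957) 89.9 x 49.0 1005.0
top c (423, 171) size (38, 86) 56.0 x 379.0 465.0
top c (542, 138) size (39, 84) 36.8 x 505.0 579.0
wrist c (582, 26) size (48, 48) 2.9 x 557.0 604.0
wrist c (546, 134) size (35, 79) 36.3 x 510.0 581.0
(0.0, -0.75, 1.0)
```

Wedge advanced by about 2 mm with 4 N. Now back to the corner for the final press.

Emit:
{"name": "carry_out", "arguments": {
  "deltas": [
    {"x": -5, "y": 0, "z": 0, "ax": 0, "ay": 0, "az": 0},
    {"x": -15, "y": 0, "z": 0, "ax": 0, "ay": 0, "az": 0},
    {"x": -15, "y": 0, "z": -35, "ax": 0, "ay": 0, "az": 0},
    {"x": -15, "y": 0, "z": -72, "ax": 0, "ay": 0, "az": 0},
    {"x": -15, "y": 0, "z": -110, "ax": 0, "ay": 0, "az": 0}
  ]
}}

```text
t: 29.7
position: [0.5342, 0.0208, 0.132]
tool_rot: [-180.0, 0.0, 3.0]
contact_force: [1.6, -0.2, 0.5]
width: 0.0238
grip_force: 0.0
```

Emit:
{"name": "carry_out", "arguments": {
  "deltas": [
    {"x": 30, "y": 0, "z": 0, "ax": 0, "ay": 0, "az": 0},
    {"x": 60, "y": -1, "z": 0, "ax": 0, "ay": 0, "az": 0},
    {"x": 92, "y": -1, "z": 0, "ax": 0, "ay": 0, "az": 0},
    {"x": 92, "y": -1, "z": 12, "ax": 0, "ay": 0, "az": 0},
    {"x": 92, "y": -1, "z": 25, "ax": 0, "ay": 0, "az": 0}
  ],
  "claw": 0
}}

```text
t: 30.12
position: [0.6279, 0.0266, 0.1057]
tool_rot: [180.0, -0.1, 3.0]
contact_force: [0.5, -0.1, -1.1]
width: 0.0003
grip_force: 0.0
```

Emit:
{"name": "carry_out", "arguments": {
  "deltas": [
    {"x": 0, "y": 0, "z": 0, "ax": 0, "ay": 0, "az": 0},
    {"x": 0, "y": 0, "z": 5, "ax": 0, "ay": 0, "az": 0},
    {"x": 0, "y": 0, "z": 10, "ax": 0, "ay": 0, "az": 0},
    {"x": 0, "y": 0, "z": 15, "ax": 0, "ay": 0, "az": 0},
    {"x": 0, "y": 0, "z": 17.5, "ax": 0, "ay": 0, "az": 0}
  ]
}}

```text
t: 30.53
position: [0.6262, 0.0266, 0.0885]
tool_rot: [180.0, -0.0, 3.0]
contact_force: [0.5, -0.8, 0.2]
width: -0.0001
grip_force: 0.0
```

Emit:
{"name": "carry_out", "arguments": {
  "deltas": [
    {"x": 0, "y": 0, "z": 0.4, "ax": 0, "ay": 0, "az": 0},
    {"x": 0, "y": 0, "z": 0.8, "ax": 0, "ay": 0, "az": 0},
    {"x": 0, "y": 0, "z": 1.2, "ax": 0, "ay": 0, "az": 0},
    {"x": 0, "y": 0, "z": 1.6, "ax": 0, "ay": 0, "az": 0},
    {"x": 0, "y": 0, "z": 1.8, "ax": 0, "ay": 0, "az": 0}
  ]
}}

```text
t: 30.95
position: [0.6267, 0.0265, 0.0872]
tool_rot: [180.0, -0.0, 3.0]
contact_force: [1.0, 0.2, 0.1]
width: 0.0002
grip_force: 0.0
```

Emit:
{"name": "carry_out", "arguments": {
  "deltas": [
    {"x": 0, "y": 0, "z": 0.2, "ax": 0, "ay": 0, "az": 0},
    {"x": 0, "y": 0, "z": 0.4, "ax": 0, "ay": 0, "az": 0},
    {"x": 0, "y": 0, "z": 0.6, "ax": 0, "ay": 0, "az": 0},
    {"x": 0, "y": 0, "z": 0.8, "ax": 0, "ay": 0, "az": 0},
    {"x": 0, "y": 0, "z": 0.8, "ax": 0, "ay": 0, "az": 0}
  ]
}}

```text
t: 31.37
position: [0.6267, 0.0266, 0.0866]
tool_rot: [180.0, -0.0, 3.0]
contact_force: [-1.6, 0.4, 3.1]
width: -0.0004
grip_force: 1.4
```

Emit:
{"name": "carry_out", "arguments": {
  "deltas": [
    {"x": 0, "y": 0, "z": 0.4, "ax": 0, "ay": 0, "az": 0},
    {"x": 0, "y": 0, "z": 0.8, "ax": 0, "ay": 0, "az": 0},
    {"x": 0, "y": 0, "z": 1.2, "ax": 0, "ay": 0, "az": 0},
    {"x": 0, "y": 0, "z": 1.6, "ax": 0, "ay": 0, "az": 0},
    {"x": 0, "y": 0, "z": 1.6, "ax": 0, "ay": 0, "az": 0}
  ]
}}

```text
t: 31.78
position: [0.6268, 0.0266, 0.0864]
tool_rot: [180.0, -0.0, 3.0]
contact_force: [-6.9, 0.2, 10.8]
width: -0.0002
grip_force: 5.4
```

Emit:
{"name": "carry_out", "arguments": {
  "deltas": [
    {"x": 0, "y": 0, "z": 0, "ax": 0, "ay": 0, "az": 0},
    {"x": 0, "y": 0, "z": 0, "ax": 0, "ay": 0, "az": 0},
    {"x": 0, "y": 0, "z": 0, "ax": 0, "ay": 0, "az": 0},
    {"x": 0, "y": 0, "z": 0, "ax": 0, "ay": 0, "az": 0},
    {"x": 0, "y": 0, "z": 0, "ax": 0, "ay": 0, "az": 0}
  ]
}}

```text
t: 32.2
position: [0.6268, 0.0267, 0.0864]
tool_rot: [180.0, -0.0, 3.0]
contact_force: [-6.6, 0.5, 10.6]
width: 0.0003
grip_force: 5.3
```

```bash
python3 -c "
from h import *
print(r.finish_job())"
```

```text
the job is handed in; nothing more can be done
None
```

I handed the job in with the finger pressing the front left corner at about 10.6 N; it no longer dips and sits within about 0.2 mm of level, but after the first press the unit did not come back up by itself, so I rocked it level with a light touch at its rear right corner before pushing the wedge in.

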